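# Count the returned parts cups by weight

### The job

Count in the returned empty parts cups on the bench scale. Take the solder spool off the scale and set it down on the bench, stand the empty weighing dish on the platform, then turn the tare knob until the zero mark on its skirt is at the pointer, and let go. Then, without touching the knob again, nest all the empty cups in each other, upright, as one straight stack in the dish, and leave the full cup and the bottle alone.

Things in the scene. Friction and masses are not known exactly. Their poses are not given: they have to be found in the camera images.
- platform_top (a point): Bench scale: grey housing 165 x 300 mm, 52 mm tall, fixed. On its left half (its +y) is the round steel weighing platform, 112 mm across with a 5 mm raised lip (102 mm inside). This point: centre of the platform's flat top, 82 mm above the bench unloaded; its axes are the scale's, -x towards the robot. The platform rides on a 360 N/m spring and sinks up to 10 mm under load.
- knob_grip (a point): Tare knob on the scale's right half (its -y, 162 mm from the platform centre): round black knob 43 mm in diameter and 35 mm tall (67 to 102 mm above the bench) on an aluminium skirt disc 100 mm across, vertical axis; the knob and its graduated skirt are one part. This point is on the axis, half-way up the knob. It stays where it is left (friction 0.05 N m).
- tare_knob (a joint): Angle of tare knob and skirt (rad), growing clockwise seen from above; at 0 the zero mark points to the scale's -x side (to the robot). Stops at -2.2 and 3.0. The zero mark is at the pointer when this equals needle.
- needle (a joint): Angle of the scale's pointer (rad), growing clockwise seen from above; 0 with the platform empty (it then points to the scale's -x side). The pointer runs on the white ring just outside the skirt, inside a low guard rim, and cannot be touched. Every 0.06 kg on the platform turns it by 0.4 rad; turning the knob does not move it.
- zero_mark (a point): Outer end of the zero mark, on the skirt's edge, 50 mm from the knob's axis: the one thick black line with a black diamond at its inner end. The other skirt marks (thin each 0.1 rad, long each 0.4 rad = one cup) run on clockwise from it.
- needle_tip (a point): Inner tip of the black pointer, 50 mm from the knob's axis, at the skirt's edge. The scale reads zero when zero_mark is at this point (within 5 mm).
- dish_center (a point): Weighing dish: round aluminium dish with straight wall, 68 mm outside diameter, 26 mm tall, wall 3 mm, floor 4 mm, 0.15 kg. This point is its centre, half-way up (13 mm above its underside); z is up through its mouth.
- cup1_center (a point): Empty parts cup 1 (2 to 4 alike are present, any may be absent): grey plastic, tapered, rim 66 mm across with a straight 8 mm band, weighted foot 50 mm across, 52 mm tall, wall 2.5 mm, 0.06 kg. Ribs inside carry the next cup's foot: nested cups stand 28 mm apart with 2 mm side play, so grip near the rim, fingertips at most 25 mm below it. Point: its centre, half-way up; z up through the mouth.
- cup2_center (a point): Empty parts cup 2, exactly like cup 1; may be absent. This point is its centre, 26 mm above its underside; z is up through the mouth.
- cup3_center (a point): Empty parts cup 3, exactly like cup 1; may be absent. This point is its centre, 26 mm above its underside; z is up through the mouth.
- cup4_center (a point): Empty parts cup 4, exactly like cup 1; may be absent. This point is its centre, 26 mm above its underside; z is up through the mouth.
- spool_center (a point): Solder spool left standing on the platform: black flanges, flange diameter 59 mm (a thin loose wire end, which is no obstacle, sticks out to one side), 41 mm tall, 0.14 to 0.26 kg. This point is on its axis, half-way up.
- full_cup_base (a point): Bystander: black cup, 96 mm across, 72 mm tall, full of small yellow parts; centre of its underside. Not to be moved.
- bottle_base (a point): Bystander: cleaner bottle, 55 mm in diameter, 122 mm tall; centre of its underside. Not to be moved.

How it is judged:
On the way, in this order (a step that is already met when the one before it is completed fails the run):
1. the spool is off the scale and the weighing dish stands on the platform (horizontal distance between spool_center and platform_top above 0.095 m and height (world z) of spool_center below 0.045 m and horizontal distance between dish_center and platform_top below 0.02 m and angle between dish_center's own z axis and vertical below 0.1 rad and z of dish_center in the frame of platform_top between 0.008 and 0.018 m and contact force between the fingers and dish below 0.05 N), for 0.3 s.
2. with only the dish on the platform, the zero mark is at the pointer and the knob is released (all of step 1 and horizontal distance between zero_mark and needle_tip below 0.005 m and horizontal distance between each of cup1_center, cup2_center, cup3_center, cup4_center and dish_center above 0.06 m and contact force between the fingers and tare_knob below 0.05 N), for 0.5 s.
At the end, for the whole second after the job is handed in: Spool on the bench, 95 mm or more from the platform centre; dish within 20 mm of it; knob where it read zero (0.12 rad); all cups upright (0.1 rad) in one stack in the dish, within 15 mm of its axis, each under 34 mm above the next; at rest (horizontal distance between spool_center and platform_top above 0.095 m and height (world z) of spool_center below 0.045 m and horizontal distance between dish_center and platform_top below 0.02 m and angle between each of dish_center, cup1_center, cup2_center, cup3_center, cup4_center's own z axis and vertical below 0.1 rad and z of dish_center in the frame of platform_top between 0.008 and 0.018 m and value of joint tare_knob between 0.88 and 1.12 rad and horizontal distance between each of cup1_center, cup2_center, cup3_center, cup4_center and dish_center below 0.015 m and (z of cup1_center in the frame of dish_center below 0.024 m or z of cup1_center in the frame of cup2_center between 0.022 and 0.034 m or z of cup1_center in the frame of cup3_center between 0.022 and 0.034 m or z of cup1_center in the frame of cup4_center between 0.022 and 0.034 m) and z of each of cup1_center, cup2_center, cup3_center, cup4_center in the frame of dish_center above 0.01 m and (z of cup2_center in the frame of dish_center below 0.024 m or z of cup2_center in the frame of cup1_center between 0.022 and 0.034 m or z of cup2_center in the frame of cup3_center between 0.022 and 0.034 m or z of cup2_center in the frame of cup4_center between 0.022 and 0.034 m) and (z of cup3_center in the frame of dish_center below 0.024 m or z of cup3_center in the frame of cup1_center between 0.022 and 0.034 m or z of cup3_center in the frame of cup2_center between 0.022 and 0.034 m or z of cup3_center in the frame of cup4_center between 0.022 and 0.034 m) and (z of cup4_center in the frame of dish_center below 0.024 m or z of cup4_center in the frame of cup1_center between 0.022 and 0.034 m or z of cup4_center in the frame of cup2_center between 0.022 and 0.034 m or z of cup4_center in the frame of cup3_center between 0.022 and 0.034 m) and linear speed of each of cup1, cup2, cup3, cup4 below 0.02 m/s and velocity of joint needle below 0.05 rad/s); the robot touches nothing.
It fails at once if the full cup or the bottle is pushed aside (over 25 mm) or tipped (distance of any of full_cup_base, bottle_base from where it was at the start of the episode above 0.025 m or angle between any of full_cup_base, bottle_base's own z axis and vertical above 0.5 rad).
Of cup1, cup2, cup3, cup4 only 2 to 4 are there at a start; the rules pass over those that are not, and their reading is None.
At some moment in a run one of cup1, cup2, cup3, cup4 may be knocked a few centimetres aside while the robot is not near it.
It also fails if it takes over 210 s, if anything falls off the work surface, if the arm or the gripper's body presses on something with over 40 N, if the wrist force passes 120 N, or if a joint passes its speed limit or range.

### The arm

A 6-joint arm with a two-finger parallel gripper is mounted at the origin on a cart in front of the work surface, level with it; the furniture and walls round the work are solid. World frame = base frame: x ahead of the robot, y to its left, z up, the work surface at z = 0. Lengths are in m, angles in rad, forces in N, time in s.
With the tool pointing down it reaches from about 0.35 to 0.775 m from the base axis. Payload 7.3 kg.
Tool frame: the origin (TCP) lies midway between the tips of the shut fingers; the grasp point (between the pads) lies 19 mm behind it; z points along the fingers, y is the direction in which the jaws open and shut (so a half turn about z gives the same grasp; the last joint's range is limited). The gripper opens to 92 mm and grips with 3 to 60 N. Pads are 19 mm wide; open, the fingers measure 130 mm over their backs; the gripper's body (75 mm by 190 mm) begins 47 mm behind the grasp point.
Start: joints at [1, 0.342, 1.524, -0, 1.275, -0.146], TCP at [0.216, 0.478, 0.199] pointing down, gripper open.
Joint ranges: [-2.53, 2.53], [-0.77, 2.02], [0.04, 2.7], [-1, 4.14], [0.28, 2.66], [-3.11, 3.11]. Speed limits (rad/s): [2.57, 2.57, 3.14, 3.14, 3.14, 3.14].

### API

Orientations are given as [roll, pitch, yaw] about the fixed x, y, z axes, in that order (R = Rz(yaw) Ry(pitch) Rx(roll)).
In Python, from cell import status, eyes, job gives the robot as it stands.
- The arm moves only by the tool jog_arm, never from a script. Its argument "series" is a list of rows, each a list of 3 entries, a list of its own where there are three numbers: the gripper command: -1 is shut, 1 is fully open, values between are in proportion, then the shift along the tool's x, y, z in m, then the turn, a rotation vector about the tool's x, y, z in rad. In form: [[grip, [x, y, z], [ax, ay, az]], ...]. A call has 1 to 12 rows; each row is the pose to reach, as a shift and turn from the pose commanded when the call began, along the tool's axes at that moment; what a row does not reach only later rows make up. A row lasts 1/12 s, in which the tool goes at most 41.7 mm and 7.16 degrees, less where a joint would pass 70% of its speed; a pose out of reach is approached as far as the arm can. A call with a gripper value outside its range is refused whole. The fingers move at their own pace and stop on an object; "squeeze" is the grip in N (left out, the last holds). Time passes only in rows, so rows that repeat a pose let the fingers close. It gives the time, the measured TCP pose, the force and the opening at its end, in the units of the state.
- status.observe(): the state, without advancing time (a new reading comes with each control period).
- eyes.read_camera(name): name is "scene" or "top" or "wrist"; returns a dict with "img" (420x560x3 uint8, red, green, blue), "range_z" (420x560 float32, m along the optical axis (not along the pixel's ray), 0 where there is no reading), "camera_matrix" (3x3 intrinsics, pixels), "k1" (the pictures are not rectified: a ray, as slopes to the right and down, at radius r is drawn at 1 + k1 r^2 times it, then the intrinsics apply), "T" (4x4, takes a point from camera to world coordinates); the wrist camera has in their place "tool_from_camera" (4x4, takes a point from camera to tool coordinates, whose origin is the TCP and whose axes are the flange's). Camera axes: x right, y down, z forward; pixel columns grow to the right and rows downward; lengths in m; the calibration is good to about 2 mm. A picture is of the moment at which its call begins: read the wrist's pose just before it.
- job.hand_in(): hands the job in, once; it reports no verdict.
The state is a dict: "time": time; "qpos": joint angles; "qvel": joint speeds; "joint_efforts": joint torques, N m; "tool_pos": TCP position; "tool_rot": TCP orientation; "contact_force": force on the tool from outside, world axes, zero at the start; "torque": the same for the moment, N m; "opening": finger opening in m.
Only numpy, scipy, OpenCV 4.12 (cv2) and the standard library are available. Lean on these libraries where they do the work, as an engineer would, in place of code of your own. Each camera call takes 0.05 s, during which the arm holds its last target.

## Working session

There is one attempt and no reset: what is moved stays moved. The work goes in short steps, Python scripts to look and compute and a tool call to move; the robot and the scene stay as the last step left them, time stands still between calls to the robot, and variables do not carry over. Pictures are saved under pics/ and viewed, and the job is handed in when it is done.

Besides the shell and the picture viewer there is one more tool, called after "Call:" as name([rows], argument=value, ...), one row to a line, values as JSON. jog_arm: Moves the arm, as the interface text tells. Its arguments: {"type":"object","properties":{"series":{"type":"array","items":{"type":"array"}},"squeeze":{"type":"number"}},"required":["series"]}

```bash
ls; mkdir -p pics
cat > h.py <<'E'
import numpy as np, cv2
from cell import status, eyes, job
from scipy.spatial.transform import Rotation as R
def shot(name, fn=None):
    s=status.observe(); d=eyes.read_camera(name)
    if name=="wrist":
        T=np.eye(4); T[:3,:3]=R.from_euler('xyz',s['tool_rot']).as_matrix(); T[:3,3]=s['tool_pos']
        d['T']=T@d['tool_from_camera']
    if fn: cv2.imwrite(f'pics/{fn}.png', d['img'][:,:,::-1])
    return d
def ray(d,uv):
    K=d['camera_matrix'];k=d['k1']
    p=np.atleast_2d(np.array(uv,float)); q=np.c_[(p[:,0]-K[0,2])/K[0,0],(p[:,1]-K[1,2])/K[1,1]]
    pts=cv2.undistortPoints(p.reshape(-1,1,2),K,np.array([k,0,0,0,0.])).reshape(-1,2)
    v=np.c_[pts,np.ones(len(pts))]@d['T'][:3,:3].T
    return d['T'][:3,3],v
def onz(d,uv,z):
    o,v=ray(d,uv); return o+v*((z-o[2])/v[:,2])[:,None]
def cloud(d):
    K=d['camera_matrix']; h,w=d['range_z'].shape
    u,v=np.meshgrid(np.arange(w),np.arange(h))
    pts=cv2.undistortPoints(np.c_[u.ravel(),v.ravel()].astype(float).reshape(-1,1,2),K,np.array([d['k1'],0,0,0,0.])).reshape(-1,2)
    z=d['range_z'].ravel()
    P=np.c_[pts*z[:,None],z]@d['T'][:3,:3].T+d['T'][:3,3]
    P[z==0]=np.nan
    return P.reshape(h,w,3)
E
python3 - <<'E'
from h import *
for n in("scene","top","wrist"):
    d=shot(n,n+'0'); print(n,d['T'].round(3).tolist(),d['k1'],d['camera_matrix'].round(1).tolist())
s=status.observe();print(s)
E
```

```text
pics
scene [[0.634, -0.436, 0.639, -0.024], [-0.773, -0.343, 0.533, -0.476], [-0.013, -0.832, -0.555, 0.62], [0.0, 0.0, 0.0, 1.0]] 0.021256650714523914 [[383.0, 0.0, 275.4], [0.0, 383.0, 210.1], [0.0, 0.0, 1.0]]
top [[-0.108, -0.971, 0.215, 0.371], [-0.994, 0.104, -0.028, 0.062], [0.005, -0.217, -0.976, 1.22], [0.0, 0.0, 0.0, 1.0]] 0.04968204650134655 [[453.8, 0.0, 279.1], [0.0, 453.8, 204.0], [0.0, 0.0, 1.0]]
wrist [[0.411, 0.879, 0.24, 0.152], [0.911, -0.396, -0.11, 0.507], [-0.001, 0.264, -0.964, 0.384], [0.0, 0.0, 0.0, 1.0]] -0.03285034057786259 [[341.2, 0.0, 279.5], [0.0, 341.2, 210.2], [0.0, 0.0, 1.0]]
{'time': 0.15, 'qpos': array([ 1.00001992e+00,  3.42575477e-01,  1.52477020e+00,  8.22681090e-06,
        1.27542362e+00, -1.45971929e-01]), 'qvel': array([ 0.00050316, -0.00268878, -0.00318594, -0.00181232, -0.00048395,
       -0.00048134]), 'joint_efforts': array([ 6.93701313e-04, -4.31469405e+01, -2.44352317e+01,  7.16484804e-02,
        5.38747176e-02, -1.35353534e-04]), 'tool_pos': array([0.21615718, 0.47807136, 0.19830756]), 'tool_rot': array([-3.14042967e+00, -1.78931912e-04,  2.71678567e+00]), 'contact_force': array([-0.68619039,  0.20864482, -1.05512125]), 'torque': array([ 0.03107798, -0.00362257,  0.01822865]), 'opening': 0.0914945998613483}
```

View pics/scene0.png

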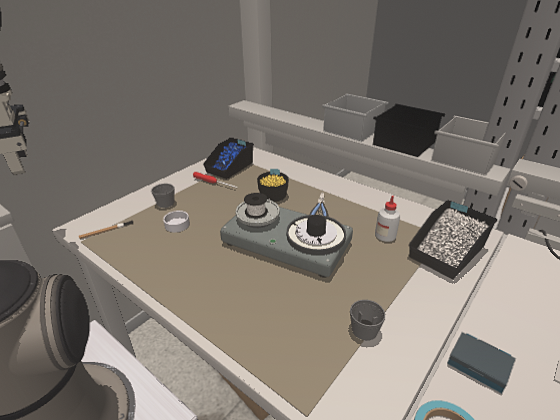

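View pics/top0.png

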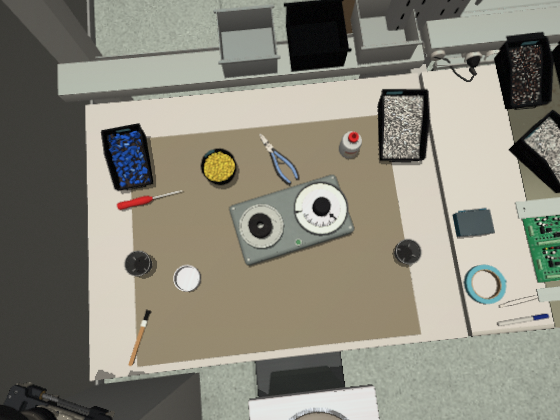

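View pics/wrist0.png

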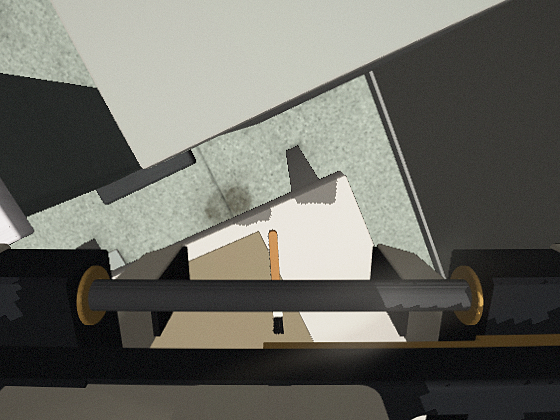

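The scene view shows two grey cups at about (163,195) and (367,318), and the dish at (176,221). The spool is on the platform at (255,206) and the knob is at (318,225). In the top view the cups are at (138,263) and (407,252), the dish at (187,278), the spool at (261,226) and the knob at (321,206).

Run:
```python
from h import *
d=shot("top"); P=cloud(d); im=d['img']
for n,(u,v) in dict(cupL=(138,263),cupR=(407,252),dish=(187,278),spool=(261,226),knob=(321,206),full=(219,166),bottle=(351,143)).items():
    w=P[v-14:v+15,u-14:u+15].reshape(-1,3); z=w[:,2]
    zt=np.nanpercentile(z,97); m=z>zt-0.008
    a=w[m]; print(n,'ztop',zt.round(4),'zc',P[v,u].round(3),'c',((np.nanmin(a,0)+np.nanmax(a,0))/2).round(4),'ext',(np.nanmax(a,0)-np.nanmin(a,0)).round(3))
# scene heights
s=shot("scene"); Q=cloud(s)
for n,(u,v) in dict(cupL=(163,195),cupR=(367,318)).items():
    w=Q[v-22:v+23,u-20:u+21].reshape(-1,3); print(n,np.nanpercentile(w[:,2],[50,90,97,99.5]))
for n,d in(('top',d),('scene',s)):
    c={'top':(120,330,230,370),'scene':(140,250,200,400)}[n]
a=d['img']
cr=[cv2.resize(x,(400,300),interpolation=cv2.INTER_CUBIC) for x in (s['img'][280:355,320:420],s['img'][170:245,130:230])]
t=shot("top")['img']
cr+= [cv2.resize(t[170:245,280:380],(400,300),interpolation=cv2.INTER_CUBIC),cv2.resize(t[225:300,370:470],(400,300),interpolation=cv2.INTER_CUBIC)]
cv2.imwrite('pics/crop1.png',np.vstack([np.hstack(cr[:2]),np.hstack(cr[2:])])[:,:,::-1])
```

```text
cupL ztop 0.0535 zc [0.52  0.417 0.003] c [0.514  0.4038 0.0524] ext [0.063 0.064 0.013]
cupR ztop 0.053 zc [ 0.471 -0.297  0.008] c [ 0.4689 -0.2867  0.0513] ext [0.065 0.064 0.013]
dish ztop 0.0278 zc [0.466 0.291 0.005] c [0.4648 0.2895 0.0268] ext [0.067 0.068 0.013]
spool ztop 0.1185 zc [0.571 0.082 0.075] c [0.5678 0.0814 0.1158] ext [0.057 0.06  0.01 ]
knob ztop 0.1049 zc [ 0.6   -0.073  0.107] c [ 0.6036 -0.0773  0.1021] ext [0.047 0.043 0.01 ]
full ztop 0.062 zc [0.75  0.178 0.049] c [0.7481 0.1767 0.0638] ext [0.083 0.079 0.02 ]
bottle ztop 0.1012 zc [ 0.767 -0.178  0.079] c [ 0.7773 -0.1825  0.1102] ext [0.026 0.026 0.032]
cupL [-0.00224073  0.03762857  0.04794032  0.05083807]
cupR [0.01411828 0.04780958 0.05161439 0.052581  ]
```

View pics/crop1.png

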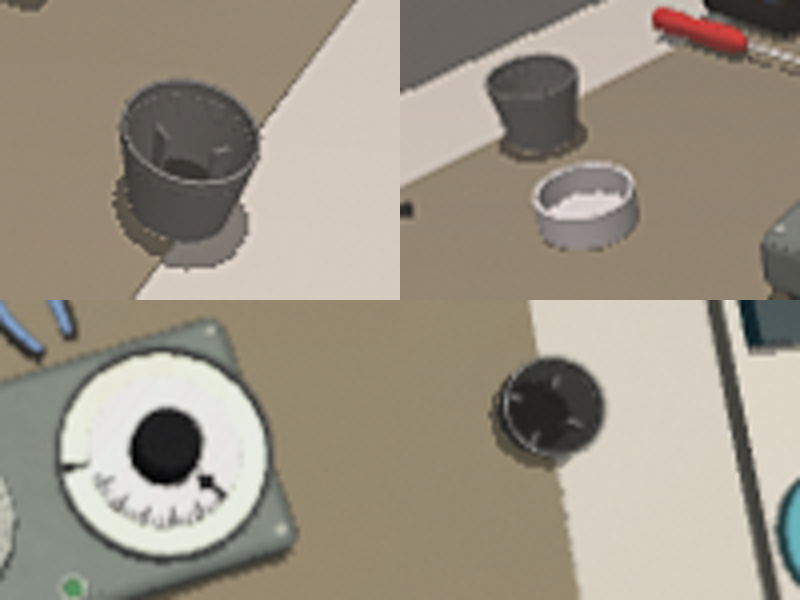

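```bash
cat >> h.py <<'E'
def plan(*wps):
    """waypoints (x,y,z,yaw or None) -> tool shift + turn from current pose"""
    s=status.observe(); R0=R.from_euler('xyz',s['tool_rot']); y0=s['tool_rot'][2]
    print('t',round(s['time'],2),'pos',s['tool_pos'].round(4),'rpy',s['tool_rot'].round(3),'open',round(s['opening'],4),'F',s['contact_force'].round(1),'q6',s['qpos'][5].round(2))
    for w in wps:
        d=R0.inv().apply(np.array(w[:3])-s['tool_pos'])
        yaw=y0 if len(w)<4 else w[3]
        # level, pointing down, shortest
        Rt=R.from_euler('xyz',[np.pi,0,yaw]); rv=(R0.inv()*Rt).as_rotvec()
        print(w,'shift',d.round(4).tolist(),'turn',rv.round(3).tolist(),'rows',round(np.linalg.norm(d)/.0417,1),round(np.linalg.norm(rv)/.125,1))
E
python3 -c "
from h import *
plan((.568,.081,.2),(.568,.081,.091))"
```

```text
t 0.3 pos [0.2163 0.4782 0.1986] rpy [-3.141 -0.     2.717] open 0.0917 F [0.  0.3 0.1] q6 -0.15
(0.568, 0.081, 0.2) shift [-0.4842, -0.217, -0.0013] turn [-0.0, -0.0, 0.0] rows 12.7 0.0
(0.568, 0.081, 0.091) shift [-0.4842, -0.2169, 0.1077] turn [-0.0, -0.0, 0.0] rows 13.0 0.0
```

Call:
jog_arm([
  [1,[-0.484,-0.217,0],[0,0,0]],
  [1,[-0.484,-0.217,0],[0,0,0]],
  [1,[-0.484,-0.217,0],[0,0,0]],
  [1,[-0.484,-0.217,0],[0,0,0]],
  [1,[-0.484,-0.217,0],[0,0,0]],
  [1,[-0.484,-0.217,0],[0,0,0]],
  [1,[-0.484,-0.217,0],[0,0,0]],
  [1,[-0.484,-0.217,0],[0,0,0]],
  [1,[-0.484,-0.217,0],[0,0,0]],
  [1,[-0.484,-0.217,0],[0,0,0]],
  [1,[-0.484,-0.217,0],[0,0,0]],
  [1,[-0.484,-0.217,0],[0,0,0]],
], squeeze=15)

```text
time: 1.3
tool_pos: [0.5488, 0.1021, 0.1989]
tool_rot: [3.141, 0.0, 2.717]
contact_force: [0.4, 1.0, -0.4]
opening: 0.0919
```

Call:
jog_arm([
  [1,[0,0,0],[0,0,0]],
  [1,[0,0,0],[0,0,0]],
])

```text
time: 1.47
tool_pos: [0.5486, 0.1021, 0.1981]
tool_rot: [-3.141, -0.001, 2.713]
contact_force: [-0.5, 0.3, -0.3]
opening: 0.0918
```

```bash
python3 -c "
from h import *
plan((.568,.081,.2),(.568,.081,.091))
d=shot('wrist','w1')"
```

```text
t 1.47 pos [0.5486 0.1021 0.1981] rpy [-3.141e+00 -1.000e-03  2.713e+00] open 0.0918 F [-0.5  0.3 -0.3] q6 -1.1
(0.568, 0.081, 0.2) shift [-0.0265, -0.0111, -0.0019] turn [-0.0, -0.001, 0.0] rows 0.7 0.0
(0.568, 0.081, 0.091) shift [-0.0265, -0.0111, 0.1071] turn [-0.0, -0.001, 0.0] rows 2.7 0.0
```

View pics/w1.png

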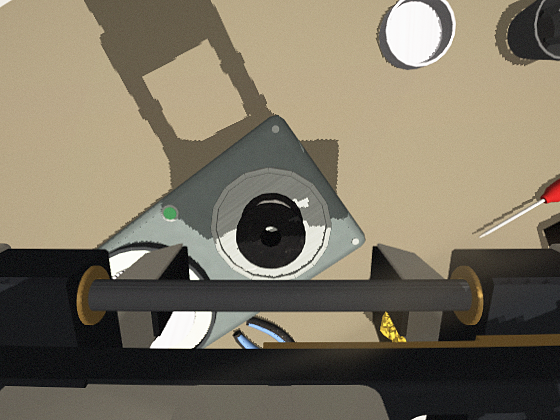

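The wrist view shows the spool's top flange at about (271,236), between the fingers. I'll check that point against the top-view position and the platform ring.

```bash
python3 -c "
from h import *
d=shot('wrist')
print(onz(d,[(271,235)],.1175))
P=cloud(d); w=P[180:280,220:330].reshape(-1,3); m=abs(w[:,2]-.1175)<.006
a=w[m]; a=a[(a[:,0]<.65)]; print(np.nanmin(a,0),np.nanmax(a,0),(np.nanmin(a,0)+np.nanmax(a,0))/2,np.median(a,0))
"
```

```text
[[0.56608549 0.08696643 0.1175    ]]
[0.53967917 0.04332415 0.11155035] [0.59813718 0.11309774 0.11728443] [0.56890818 0.07821095 0.11441739] [0.5682013  0.0840154  0.11479148]
```

Call:
jog_arm([
  [1,[-0.026,-0.013,0.03],[0,0,0]],
  [1,[-0.026,-0.013,0.07],[0,0,0]],
  [1,[-0.026,-0.013,0.095],[0,0,0]],
  [1,[-0.026,-0.013,0.107],[0,0,0]],
  [1,[-0.026,-0.013,0.107],[0,0,0]],
  [-1,[-0.026,-0.013,0.107],[0,0,0]],
  [-1,[-0.026,-0.013,0.107],[0,0,0]],
  [-1,[-0.026,-0.013,0.107],[0,0,0]],
  [-1,[-0.026,-0.013,0.107],[0,0,0]],
  [-1,[-0.026,-0.013,0.107],[0,0,0]],
  [-1,[-0.026,-0.013,0.107],[0,0,0]],
  [-1,[-0.026,-0.013,0.107],[0,0,0]],
])

```text
time: 2.57
tool_pos: [0.5662, 0.0814, 0.0922]
tool_rot: [3.141, 0.001, 2.717]
contact_force: [-0.1, 0.4, 0.6]
opening: 0.0499
```

```bash
python3 -c "
from h import *
plan((.568,.083,.2),(.43,-.08,.2),(.43,-.08,.018))"
```

```text
t 2.57 pos [0.5662 0.0814 0.0922] rpy [3.141e+00 1.000e-03 2.717e+00] open 0.0499 F [-0.1  0.4  0.6] q6 -1.14
(0.568, 0.083, 0.2) shift [-0.001, 0.0023, -0.1078] turn [0.0, 0.001, 0.0] rows 2.6 0.0
(0.43, -0.08, 0.2) shift [0.0576, -0.2031, -0.1079] turn [0.0, 0.001, 0.0] rows 5.7 0.0
(0.43, -0.08, 0.018) shift [0.0577, -0.2032, 0.0741] turn [0.0, 0.001, 0.0] rows 5.4 0.0
```

Call:
jog_arm([
  [-1,[0,0,0],[0,0,0]],
  [-1,[0,0,0],[0,0,0]],
  [-1,[0,0,0],[0,0,0]],
])

```text
time: 2.82
tool_pos: [0.5661, 0.0814, 0.0918]
tool_rot: [3.142, -0.0, 2.717]
contact_force: [-0.3, 0.1, -0.0]
opening: 0.0297
```

```bash
python3 -c "
from h import *
shot('wrist','w2');shot('scene','s2')"
```

```text
(no output)
```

View pics/w2.png

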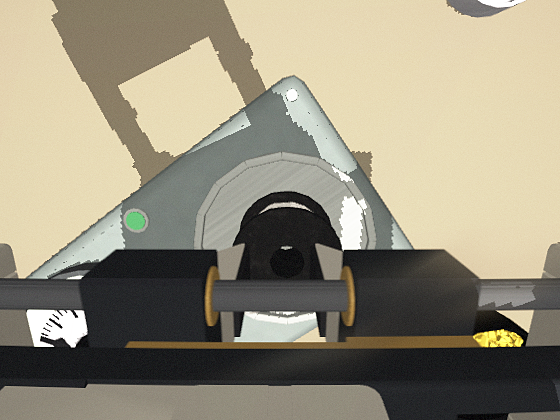

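View pics/s2.png

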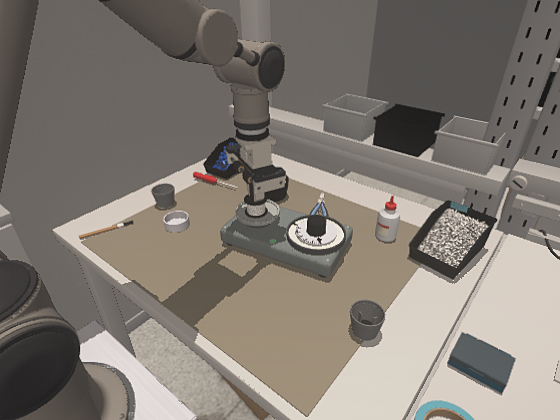

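Call:
jog_arm([
  [-1,[0,0,0],[0,0,0]],
  [-1,[0,0,0],[0,0,0]],
  [-1,[0,0,0],[0,0,0]],
])

```text
time: 3.17
tool_pos: [0.5661, 0.0814, 0.0918]
tool_rot: [3.142, -0.0, 2.717]
contact_force: [0.3, 0.1, 0.3]
opening: 0.0029
```

Call:
jog_arm([
  [-1,[0,0,0],[0,0,0]],
  [-1,[0,0,-0.04],[0,0,0]],
  [-1,[0,0,-0.04],[0,0,0]],
])

```text
time: 3.42
tool_pos: [0.5691, 0.0815, 0.1372]
tool_rot: [3.138, 0.008, 2.717]
contact_force: [1.6, 0.5, 1.2]
opening: 0.0002
```

```bash
python3 -c "
from h import *
shot('wrist','w3');s=shot('scene');cv2.imwrite('pics/s3.png',cv2.resize(s['img'][130:280,180:380],(800,600),interpolation=cv2.INTER_CUBIC)[:,:,::-1])"
```

```text
(no output)
```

View pics/w3.png

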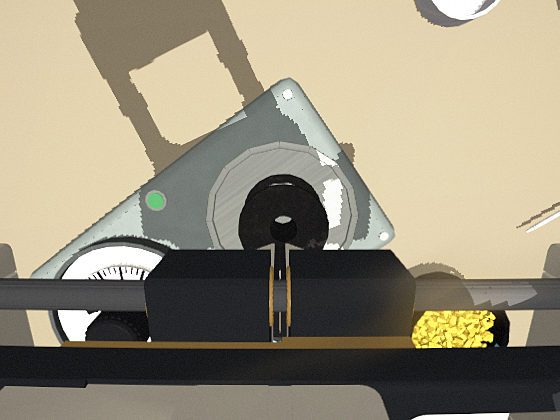

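View pics/s3.png

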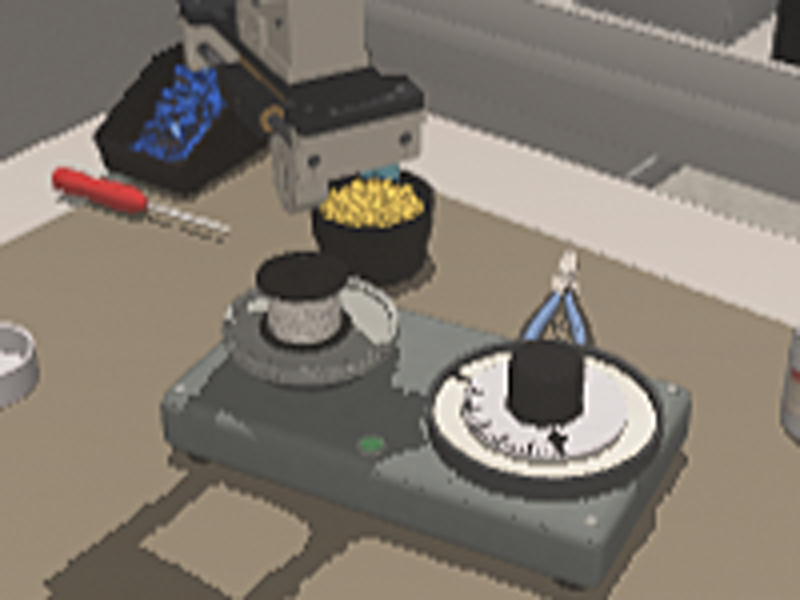

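```bash
python3 -c "
from h import *
d=shot('wrist');C=np.linalg.inv(d['tool_from_camera']);K=d['camera_matrix']
print(d['tool_from_camera'].round(3))
for z in (0,-.019):
  p=C@np.array([0,0,z,1]); print(p, K[:2,:2]@(p[:2]/p[2])+K[:2,2])
s=shot('scene');T=np.linalg.inv(s['T']);o=status.observe()
p=T@np.r_[o['tool_pos'],1];print('tcp in scene',K,(s['camera_matrix'][:2,:2]@(p[:2]/p[2])+s['camera_matrix'][:2,2]))
t=shot('top','t3');P=cloud(t);T=np.linalg.inv(t['T']);p=T@np.r_[o['tool_pos'],1];print('tcp in top',(t['camera_matrix'][:2,:2]@(p[:2]/p[2])+t['camera_matrix'][:2,2]))
Q=cloud(s);
for u,v in ((255,195),(255,205),(275,172),(255,180)): print(u,v,Q[v,u].round(3))
"
```

```text
[[ 0.001 -0.964 -0.264  0.071]
 [ 1.     0.001  0.    -0.   ]
 [ 0.    -0.264  0.964 -0.186]
 [ 0.     0.     0.     1.   ]]
[3.38199454e-04 1.89250594e-02 1.97739840e-01 1.00000000e+00] [280.08735935 242.87037637]
[3.37662635e-04 2.39487835e-02 1.79416025e-01 1.00000000e+00] [280.14593259 255.75802671]
tcp in scene [[341.1688423    0.         279.50384964]
 [  0.         341.1688423  210.21817738]
 [  0.           0.           1.        ]] [254.80032352 193.20444573]
tcp in top [260.58008403 224.1374393 ]
255 195 [0.581 0.096 0.113]
255 205 [0.546 0.064 0.113]
275 172 [ 0.544 -0.003  0.227]
255 180 [0.555 0.068 0.178]
```

View pics/t3.png

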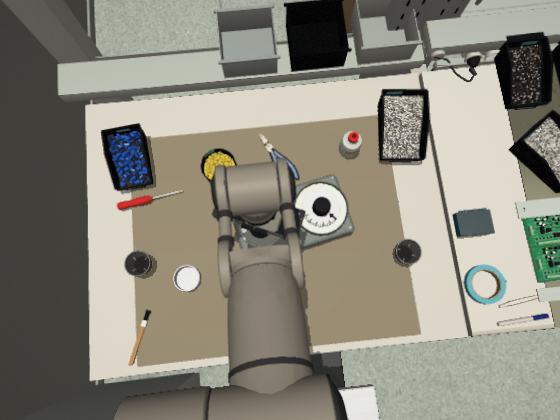

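```bash
python3 -c "
from h import *
d=shot('wrist');d['T']=d['tool_from_camera'];P=cloud(d)
for u,v in ((275,246),(275,255),(275,270),(288,255),(288,300),(240,262),(240,300),(283,228),(250,220)): print(u,v,P[v,u].round(4),d['img'][v,u])
print(status.observe()['tool_pos'])
im=d['img'][190:340,180:380];cv2.imwrite('pics/w4.png',cv2.resize(im,(800,600))[:,:,::-1])
"
```

```text
275 246 [-0.0086 -0.0032  0.0169] [6 6 5]
275 255 [ 0.0087 -0.0024 -0.0387] [13 14 17]
275 270 [ 0.0087 -0.0022 -0.0548] [25 24 26]
288 255 [ 0.0102  0.0035 -0.0422] [169 162 146]
288 300 [ 0.0288  0.0016 -0.1138] [192 151  82]
240 262 [ 0.0357 -0.0102 -0.1073] [30 29 36]
240 300 [ 0.0308 -0.0092 -0.1173] [35 39 42]
283 228 [-0.0098  0.0023  0.0569] [170 170 158]
250 220 [ 0.009  -0.0186  0.0158] [25 22 23]
[0.56538905 0.08137904 0.13082709]
```

View pics/w4.png

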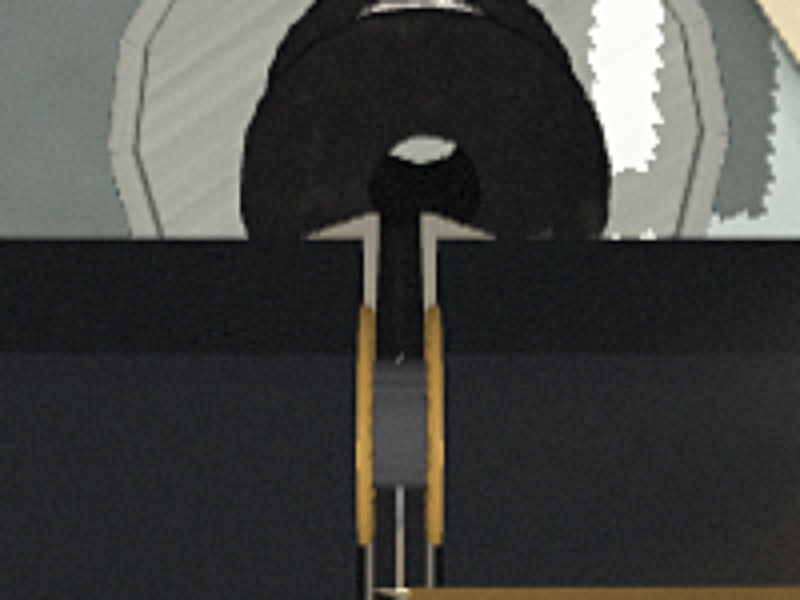

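```bash
python3 -c "
from h import *
s=shot('scene');Q=cloud(s);o=status.observe();p=o['tool_pos'];print(p)
r=np.hypot(Q[...,0]-p[0],Q[...,1]-p[1])
for lo in np.arange(.10,.26,.01):
  m=(r<.09)&(Q[...,2]>=lo)&(Q[...,2]<lo+.01); v,u=np.nonzero(m)
  print(round(lo,2),m.sum(), (u.min(),u.max(),v.min(),v.max()) if m.any() else '')
cv2.imwrite('pics/s4.png',cv2.resize(s['img'][140:215,210:310],(800,600),interpolation=cv2.INTER_NEAREST)[:,:,::-1])
"
```

```text
[0.56544287 0.08137003 0.1308264 ]
0.1 47 (np.int64(247), np.int64(264), np.int64(198), np.int64(208))
0.11 235 (np.int64(244), np.int64(270), np.int64(193), np.int64(205))
0.12 0 
0.13 0 
0.14 0 
0.15 3 (np.int64(250), np.int64(258), np.int64(184), np.int64(185))
0.16 28 (np.int64(248), np.int64(260), np.int64(179), np.int64(185))
0.17 46 (np.int64(248), np.int64(261), np.int64(175), np.int64(183))
0.18 30 (np.int64(247), np.int64(261), np.int64(171), np.int64(180))
0.19 20 (np.int64(247), np.int64(252), np.int64(167), np.int64(175))
0.2 13 (np.int64(247), np.int64(251), np.int64(166), np.int64(171))
0.21 0 
0.22 85 (np.int64(226), np.int64(279), np.int64(145), np.int64(178))
0.23 188 (np.int64(226), np.int64(278), np.int64(142), np.int64(175))
0.24 217 (np.int64(226), np.int64(279), np.int64(139), np.int64(170))
0.25 55 (np.int64(225), np.int64(252), np.int64(136), np.int64(165))
```

View pics/s4.png

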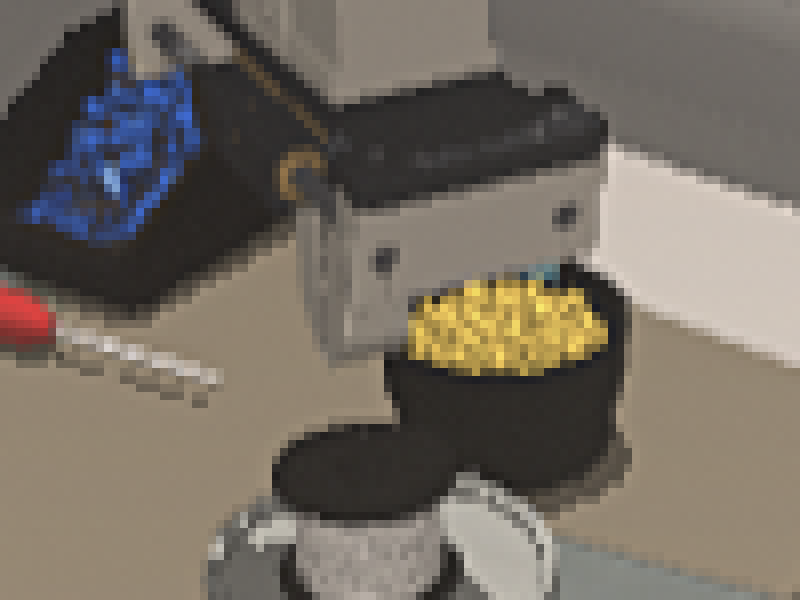

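The fingers shut above the spool. The scene depth puts the fingertips at z≈0.157 with the reported TCP at 0.131, and the wrist depth agrees. So the tips end about 26 mm behind the reported TCP, and I'll allow for that in every move. I'll reopen and go lower.

Call:
jog_arm([
  [1,[0,0,0],[0,0,0]],
  [1,[0,0,0],[0,0,0]],
  [1,[0,0,0],[0,0,0]],
  [1,[0,0,0],[0,0,0]],
  [1,[0,0,0],[0,0,0]],
  [1,[0,0,0],[0,0,0]],
  [1,[0,0,0],[0,0,0]],
  [1,[0,0,0],[0,0,0]],
  [1,[0,0,0],[0,0,0]],
  [1,[0,0,0],[0,0,0]],
  [1,[0,0,0],[0,0,0]],
  [1,[0,0,0],[0,0,0]],
])

```text
time: 4.77
tool_pos: [0.5661, 0.0814, 0.1318]
tool_rot: [3.141, 0.0, 2.717]
contact_force: [0.3, -0.2, -0.3]
opening: 0.0757
```

```bash
python3 -c "
from h import *
plan((.568,.083,.068))
d=shot('wrist');d['T']=d['tool_from_camera'];P=cloud(d)
m=(abs(P[...,0]-.0095)<.003)&(P[...,2]<.005)&(abs(P[...,1])<.075)
print('tip z',np.nanpercentile(P[...,2][m],[90,98,100]), np.abs(P[...,1][m]).min())
q=P[m]; q=q[q[:,2]>-.045]; print(q[q[:,1]>0,1].min(),q[q[:,1]<0,1].max())
"
```

```text
t 4.77 pos [0.5661 0.0814 0.1318] rpy [3.141 0.    2.717] open 0.0757 F [ 0.3 -0.2 -0.3] q6 -1.14
(0.568, 0.083, 0.068) shift [-0.0011, 0.0022, 0.0638] turn [0.0, 0.0, 0.0] rows 1.5 0.0
tip z [-0.03807437 -0.03106093 -0.02755783] 0.037222835322545014
0.03738843989559958 -0.03811294064523731
```

Call:
jog_arm([
  [1,[0,0,0],[0,0,0]],
  [1,[0,0,0],[0,0,0]],
  [1,[-0.001,0.002,0.02],[0,0,0]],
  [1,[-0.001,0.002,0.04],[0,0,0]],
  [1,[-0.001,0.002,0.055],[0,0,0]],
  [1,[-0.001,0.002,0.066],[0,0,0]],
  [1,[-0.001,0.002,0.066],[0,0,0]],
  [-1,[-0.001,0.002,0.066],[0,0,0]],
  [-1,[-0.001,0.002,0.066],[0,0,0]],
  [-1,[-0.001,0.002,0.066],[0,0,0]],
  [-1,[-0.001,0.002,0.066],[0,0,0]],
  [-1,[-0.001,0.002,0.066],[0,0,0]],
])

```text
time: 5.82
tool_pos: [0.5683, 0.0829, 0.0666]
tool_rot: [3.141, 0.001, 2.717]
contact_force: [0.0, -0.3, -0.8]
opening: 0.0627
```

Call:
jog_arm([
  [-1,[0,0,0],[0,0,0]],
  [-1,[0,0,0],[0,0,0]],
  [-1,[0,0,0],[0,0,0]],
])

```text
time: 6.07
tool_pos: [0.5682, 0.083, 0.0661]
tool_rot: [3.141, 0.001, 2.717]
contact_force: [0.5, 0.9, -0.8]
opening: 0.0583
```

Gripped: the opening is 58 mm, against a 59 mm flange. Lifting.

Call:
jog_arm([
  [-1,[0,0,0],[0,0,0]],
  [-1,[0,0,-0.03],[0,0,0]],
  [-1,[0,0,-0.06],[0,0,0]],
  [-1,[0,0,-0.09],[0,0,0]],
  [-1,[0,0,-0.09],[0,0,0]],
])

```text
time: 6.48
tool_pos: [0.5707, 0.0828, 0.1616]
tool_rot: [3.138, 0.009, 2.717]
contact_force: [1.2, -0.3, -1.9]
opening: 0.0582
```

```bash
python3 -c "
from h import *
plan((.43,-.08,.16),(.43,-.08,.02),(.43,-.08,-.01))
d=shot('wrist','w5')
import cv2
s=shot('scene','s5')"
```

```text
t 6.48 pos [0.5707 0.0828 0.1616] rpy [3.138 0.009 2.717] open 0.0582 F [ 1.2 -0.3 -1.9] q6 -1.13
(0.43, -0.08, 0.16) shift [0.0611, -0.2063, 0.0002] turn [0.004, 0.009, 0.0] rows 5.2 0.1
(0.43, -0.08, 0.02) shift [0.0623, -0.2068, 0.1402] turn [0.004, 0.009, 0.0] rows 6.2 0.1
(0.43, -0.08, -0.01) shift [0.0626, -0.2069, 0.1702] turn [0.004, 0.009, 0.0] rows 6.6 0.1
```

View pics/s5.png

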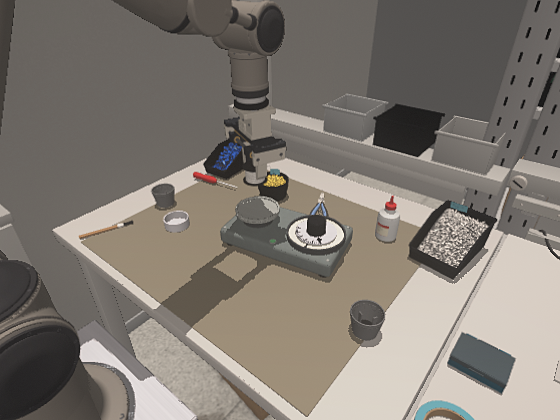

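Call:
jog_arm([
  [-1,[0.059,-0.205,0],[0,0,0]],
  [-1,[0.059,-0.205,0],[0,0,0]],
  [-1,[0.059,-0.205,0],[0,0,0]],
  [-1,[0.059,-0.205,0],[0,0,0]],
  [-1,[0.059,-0.205,0],[0,0,0]],
  [-1,[0.059,-0.205,0.03],[0,0,0]],
  [-1,[0.059,-0.205,0.07],[0,0,0]],
  [-1,[0.059,-0.205,0.11],[0,0,0]],
  [-1,[0.059,-0.205,0.14],[0,0,0]],
  [-1,[0.059,-0.205,0.15],[0,0,0]],
  [-1,[0.059,-0.205,0.15],[0,0,0]],
])

```text
time: 7.5
tool_pos: [0.4257, -0.0784, 0.002]
tool_rot: [-3.141, -0.01, 2.716]
contact_force: [-0.1, 0.0, -3.6]
opening: 0.0584
```

Call:
jog_arm([
  [-1,[0,0,0.005],[0,0,0]],
  [-1,[0,0,0.01],[0,0,0]],
  [-1,[0,0,0.013],[0,0,0]],
  [-1,[0,0,0.013],[0,0,0]],
])

```text
time: 7.83
tool_pos: [0.4296, -0.0796, -0.0072]
tool_rot: [3.141, 0.0, 2.717]
contact_force: [0.1, 0.2, -2.5]
opening: 0.0585
```

Call:
jog_arm([
  [-1,[0,0,0.002],[0,0,0]],
  [-1,[0,0,0.002],[0,0,0]],
])

```text
time: 8.0
tool_pos: [0.4301, -0.0798, -0.0085]
tool_rot: [3.141, 0.001, 2.717]
contact_force: [-0.2, -0.3, -0.7]
opening: 0.0585
```

Call:
jog_arm([
  [1,[0,0,0],[0,0,0]],
  [1,[0,0,0],[0,0,0]],
  [1,[0,0,0],[0,0,0]],
  [1,[0,0,0],[0,0,0]],
  [1,[0,0,-0.03],[0,0,0]],
  [1,[0,0,-0.07],[0,0,0]],
  [1,[0,0,-0.11],[0,0,0]],
  [1,[0,0,-0.15],[0,0,0]],
  [1,[0,0,-0.15],[0,0,0]],
])

```text
time: 8.75
tool_pos: [0.4336, -0.0811, 0.1478]
tool_rot: [3.141, 0.013, 2.717]
contact_force: [2.0, -0.9, 0.4]
opening: 0.0918
```

```bash
python3 -c "
from h import *
plan((.4648,.2895,.14),(.4648,.2895,-.018))
d=shot('top','t6');P=cloud(d)
def blob(n,c,z0,z1):
    r=np.hypot(P[...,0]-c[0],P[...,1]-c[1]); m=(r<.06)&(P[...,2]>z0)&(P[...,2]<z1)
    q=P[m]; (x,y),rad=cv2.minEnclosingCircle(q[:,:2].astype(np.float32)*1000); print(n,len(q),round(x/1000,4),round(y/1000,4),'r',round(rad,1))
blob('cupL',(.514,.404),.044,.06);blob('cupR',(.469,-.287),.044,.06);blob('dish',(.465,.2895),.02,.034)
"
```

```text
t 8.75 pos [ 0.4336 -0.0811  0.1478] rpy [3.141 0.013 2.717] open 0.0918 F [ 2.  -0.9  0.4] q6 -1.51
(0.4648, 0.2895, 0.14) shift [0.1243, 0.3505, 0.0065] turn [0.001, 0.013, 0.0] rows 8.9 0.1
(0.4648, 0.2895, -0.018) shift [0.1264, 0.3503, 0.1645] turn [0.001, 0.013, 0.0] rows 9.8 0.1
cupL 123 0.514 0.4046 r 32.6
cupR 68 0.4689 -0.289 r 32.6
dish 114 0.4648 0.29 r 33.9
```

View pics/t6.png

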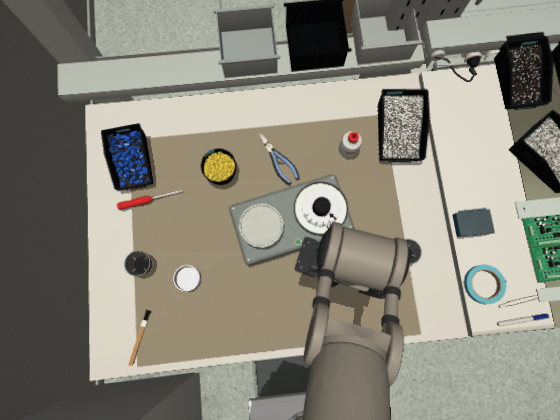

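The spool is on the bench and the platform is clear. In the top view the dish is at (187,278) and cup L at (138,263). Next I move over the dish.

Call:
jog_arm([
  [1,[0.121,0.351,0],[0,0,0]],
  [1,[0.121,0.351,0],[0,0,0]],
  [1,[0.121,0.351,0],[0,0,0]],
  [1,[0.121,0.351,0],[0,0,0]],
  [1,[0.121,0.351,0],[0,0,0]],
  [1,[0.121,0.351,0],[0,0,0]],
  [1,[0.121,0.351,0],[0,0,0]],
  [1,[0.121,0.351,0],[0,0,0]],
  [1,[0.121,0.351,0],[0,0,0]],
  [1,[0.121,0.351,0],[0,0,0]],
  [1,[0.121,0.351,0],[0,0,0]],
])

```text
time: 9.72
tool_pos: [0.4629, 0.2915, 0.1391]
tool_rot: [-3.14, -0.002, 2.72]
contact_force: [0.2, -0.4, -0.2]
opening: 0.0918
```

```bash
python3 -c "
from h import *
plan((.4648,.29,.05),(.4648,.29,-.018))
d=shot('top','t7');P=cloud(d)
def blob(n,c,z0,z1,rr=.06):
    r=np.hypot(P[...,0]-c[0],P[...,1]-c[1]); m=(r<rr)&(P[...,2]>z0)&(P[...,2]<z1)
    q=P[m]; (x,y),rad=cv2.minEnclosingCircle(q[:,:2].astype(np.float32)*1000); print(n,len(q),round(x/1000,4),round(y/1000,4),'r',round(rad,1))
blob('cupR',(.469,-.287),.044,.06);blob('plat',(.568,.082),.072,.095,.07);blob('knob',(.604,-.077),.095,.11);blob('spool',(.43,-.08),.033,.05)
d=shot('wrist','w7');P=cloud(d);blob('dish w',(.465,.29),.02,.034)
"
```

```text
t 9.72 pos [0.4629 0.2915 0.1391] rpy [-3.14e+00 -2.00e-03  2.72e+00] open 0.0918 F [ 0.2 -0.4 -0.2] q6 -0.73
(0.4648, 0.29, 0.05) shift [-0.0025, -0.0004, 0.0891] turn [-0.002, -0.002, 0.0] rows 2.1 0.0
(0.4648, 0.29, -0.018) shift [-0.0026, -0.0002, 0.1571] turn [-0.002, -0.002, 0.0] rows 3.8 0.0
cupR 122 0.4689 -0.2864 r 33.0
plat 1533 0.5708 0.0807 r 56.8
knob 254 0.6041 -0.0775 r 24.0
spool 373 0.4318 -0.0837 r 32.5
dish w 894 0.4654 0.2888 r 33.9
```

View pics/w7.png

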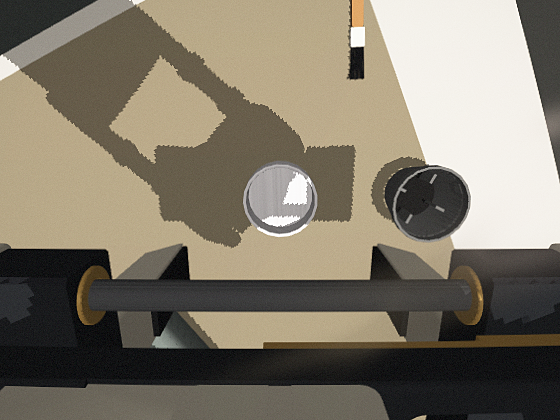

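The dish is between the fingers at about (281,199), and cup L at (430,203) is clear of them. Descending.

Call:
jog_arm([
  [1,[0,0,0.04],[0,0,0]],
  [1,[0,0,0.08],[0,0,0]],
  [1,[0,0,0.12],[0,0,0]],
  [1,[0,0,0.14],[0,0,0]],
  [1,[0,0,0.15],[0,0,0]],
  [1,[0,0,0.157],[0,0,0]],
  [1,[0,0,0.157],[0,0,0]],
  [-1,[0,0,0.157],[0,0,0]],
  [-1,[0,0,0.157],[0,0,0]],
  [-1,[0,0,0.157],[0,0,0]],
  [-1,[0,0,0.157],[0,0,0]],
  [-1,[0,0,0.157],[0,0,0]],
])

```text
time: 10.82
tool_pos: [0.4645, 0.2903, -0.0152]
tool_rot: [3.14, 0.001, 2.717]
contact_force: [-0.2, -0.8, 4.6]
opening: 0.0664
```

Call:
jog_arm([
  [-1,[0,0,0],[0,0,0]],
  [-1,[0,0,0],[0,0,0]],
])

```text
time: 10.98
tool_pos: [0.4645, 0.2903, -0.0152]
tool_rot: [3.14, 0.001, 2.717]
contact_force: [-1.5, -1.5, 5.4]
opening: 0.0662
```

Call:
jog_arm([
  [-1,[0,0,-0.03],[0,0,0]],
  [-1,[0,0,-0.07],[0,0,0]],
  [-1,[0,0,-0.11],[0,0,0]],
  [-1,[0,0,-0.14],[0,0,0]],
  [-1,[0,0,-0.14],[0,0,0]],
  [-1,[0,0,-0.14],[0,0,0]],
])

```text
time: 11.48
tool_pos: [0.4648, 0.2905, 0.1255]
tool_rot: [3.139, 0.003, 2.717]
contact_force: [-0.9, -0.2, -2.2]
opening: 0.0664
```

```bash
python3 -c "
from h import *
plan((.57,.081,.125),(.57,.081,.066))
d=shot('wrist','w8');s=shot('scene','s8');P=cloud(d)
d['T']=d['tool_from_camera'];P=cloud(d)
q=P[(abs(P[...,2]+.01)<.012)&(abs(P[...,1])<.05)&(abs(P[...,0])<.06)];print(np.nanpercentile(q[:,2],[5,50,95]),np.nanmin(q,0),np.nanmax(q,0))
s=shot('scene');Q=cloud(s);p=status.observe()['tool_pos'];r=np.hypot(Q[...,0]-p[0],Q[...,1]-p[1]);z=Q[...,2][(r<.045)&(Q[...,2]>.06)&(Q[...,2]<.2)];print(np.percentile(z,[0,1,3,10,50]))
"
```

```text
t 11.48 pos [0.4648 0.2905 0.1255] rpy [3.139e+00 3.000e-03 2.717e+00] open 0.0664 F [-0.9 -0.2 -2.2] q6 -0.73
(0.57, 0.081, 0.125) shift [-0.1822, -0.1475, 0.0005] turn [0.003, 0.003, 0.0] rows 5.6 0.0
(0.57, 0.081, 0.066) shift [-0.182, -0.1477, 0.0595] turn [0.003, 0.003, 0.0] rows 5.8 0.0
[-0.02015825 -0.01899648 -0.01795454] [-0.03272091 -0.03142227 -0.02199952] [ 0.03229838  0.03061214 -0.01520376]
[0.13639754 0.13717048 0.13797626 0.13971221 0.15005791]
```

View pics/w8.png

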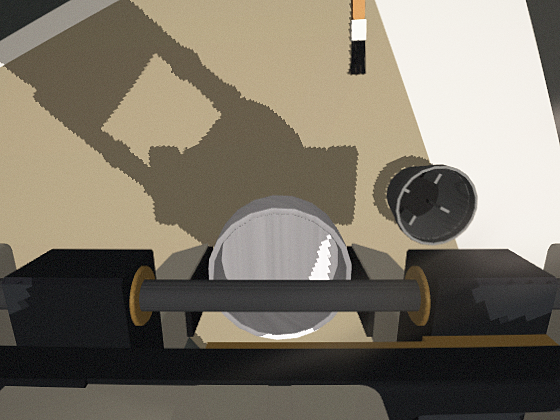

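View pics/s8.png

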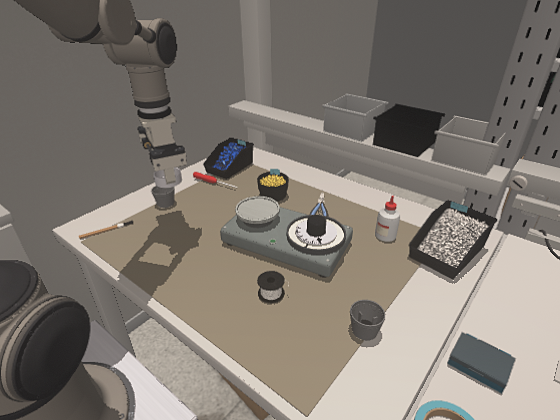

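The dish is held level and centred. Now carrying it to the platform at (0.570, 0.081).

Call:
jog_arm([
  [-1,[-0.182,-0.148,0],[0,0,0]],
  [-1,[-0.182,-0.148,0],[0,0,0]],
  [-1,[-0.182,-0.148,0],[0,0,0]],
  [-1,[-0.182,-0.148,0],[0,0,0]],
  [-1,[-0.182,-0.148,0],[0,0,0]],
  [-1,[-0.182,-0.148,0],[0,0,0]],
  [-1,[-0.182,-0.148,0.02],[0,0,0]],
  [-1,[-0.182,-0.148,0.035],[0,0,0]],
  [-1,[-0.182,-0.148,0.045],[0,0,0]],
  [-1,[-0.182,-0.148,0.05],[0,0,0]],
  [-1,[-0.182,-0.148,0.05],[0,0,0]],
])

```text
time: 12.55
tool_pos: [0.5675, 0.0804, 0.0717]
tool_rot: [-3.14, -0.004, 2.717]
contact_force: [-0.4, -0.3, -2.1]
opening: 0.0663
```

```bash
python3 -c "
from h import *
plan((.57,.081,.065))"
```

```text
t 12.55 pos [0.5675 0.0804 0.0717] rpy [-3.14  -0.004  2.717] open 0.0663 F [-0.4 -0.3 -2.1] q6 -1.14
(0.57, 0.081, 0.065) shift [-0.0021, 0.0016, 0.0067] turn [-0.002, -0.004, 0.0] rows 0.2 0.0
```

Call:
jog_arm([
  [-1,[0,0,0.004],[0,0,0]],
  [-1,[0,0,0.008],[0,0,0]],
  [-1,[0,0,0.01],[0,0,0]],
  [-1,[0,0,0.01],[0,0,0]],
])

```text
time: 12.88
tool_pos: [0.569, 0.0805, 0.064]
tool_rot: [3.141, 0.001, 2.717]
contact_force: [0.2, 0.8, -0.8]
opening: 0.0661
```

Call:
jog_arm([
  [1,[0,0,0],[0,0,0]],
  [1,[0,0,0],[0,0,0]],
  [1,[0,0,0],[0,0,0]],
  [1,[0,0,0],[0,0,0]],
  [1,[0,0,-0.02],[0,0,0]],
  [1,[0,0,-0.06],[0,0,0]],
  [1,[0,0,-0.1],[0,0,0]],
  [1,[0,0,-0.12],[0,0,0]],
  [1,[0,0,-0.12],[0,0,0]],
  [1,[0,0,-0.12],[0,0,0]],
])

```text
time: 13.72
tool_pos: [0.5694, 0.0802, 0.1851]
tool_rot: [3.14, 0.003, 2.717]
contact_force: [0.5, 0.1, -0.7]
opening: 0.0916
```

```bash
python3 -c "
from h import *
plan((.604,-.0775,.18))
d=shot('wrist','w9');P=cloud(d)
def blob(n,c,z0,z1,rr=.06):
    r=np.hypot(P[...,0]-c[0],P[...,1]-c[1]); m=(r<rr)&(P[...,2]>z0)&(P[...,2]<z1)
    q=P[m]; (x,y),rad=cv2.minEnclosingCircle(q[:,:2].astype(np.float32)*1000); print(n,len(q),round(x/1000,4),round(y/1000,4),'r',round(rad,1),'z',np.median(q[:,2]).round(4))
blob('dish w',(.57,.081),.098,.11,.045)
shot('scene','s9')
"
```

```text
t 13.72 pos [0.5694 0.0802 0.1851] rpy [3.140e+00 3.000e-03 2.717e+00] open 0.0916 F [ 0.5  0.1 -0.7] q6 -1.14
(0.604, -0.0775, 0.18) shift [-0.0965, -0.1294, 0.0052] turn [0.001, 0.003, 0.0] rows 3.9 0.0
dish w 1112 0.5704 0.0794 r 34.0 z 0.1034
```

View pics/w9.png

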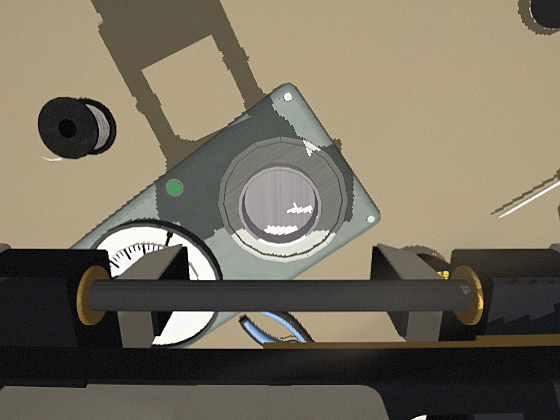

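Call:
jog_arm([
  [1,[-0.096,-0.129,0],[0,0,0]],
  [1,[-0.096,-0.129,0],[0,0,0]],
  [1,[-0.096,-0.129,0],[0,0,0]],
  [1,[-0.096,-0.129,0],[0,0,0]],
  [1,[-0.096,-0.129,0],[0,0,0]],
  [1,[-0.096,-0.129,0],[0,0,0]],
  [1,[-0.096,-0.129,0],[0,0,0]],
])

```text
time: 14.4
tool_pos: [0.6023, -0.0764, 0.1822]
tool_rot: [3.142, -0.003, 2.716]
contact_force: [-0.2, 0.7, -0.5]
opening: 0.092
```

```bash
python3 -c "
from h import *
d=shot('wrist','w10');P=cloud(d)
plan((.604,-.0775,.05))
r=np.hypot(P[...,0]-.604,P[...,1]+.0775); m=(r<.04)&(P[...,2]>.097)&(P[...,2]<.11)
q=P[m]; print(cv2.minEnclosingCircle(q[:,:2].astype(np.float32)*1000),np.median(q[:,2]))
cv2.imwrite('pics/w10b.png',cv2.resize(d['img'][100:250,180:380],(800,600),interpolation=cv2.INTER_CUBIC)[:,:,::-1])
"
```

```text
t 14.45 pos [ 0.6024 -0.0758  0.1827] rpy [ 3.141e+00 -3.000e-03  2.717e+00] open 0.0919 F [0.5 0.6 0.1] q6 -1.4
(0.604, -0.0775, 0.05) shift [-0.0025, -0.0009, 0.1326] turn [0.0, -0.003, -0.0] rows 3.2 0.0
((604.2659301757812, -77.33757019042969), 22.62120819091797) 0.10213400268709172
```

View pics/w10b.png

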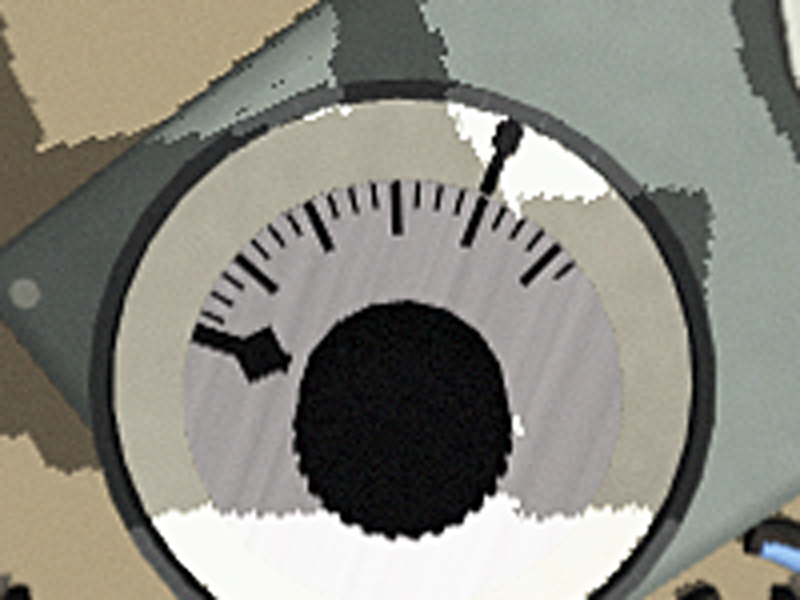

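The zoomed wrist view shows the zero mark's outer end at (195,332) and the pointer tip at (488,192), level with the fourth long mark. That makes the turn about 1.6 rad clockwise.

```bash
cat > knob.py <<'E'
from h import *
def ang(d,mark,tip,z=.067,c=(.604,-.0775)):
    a=[]
    for uv in (mark,tip):
        p=onz(d,[uv],z)[0]; v=p[:2]-c; a.append((np.arctan2(v[1],v[0]),np.hypot(*v)))
    print('mark',a[0],'tip',a[1],'clockwise turn needed',(a[0][0]-a[1][0]+np.pi)%(2*np.pi)-np.pi)
E
python3 -c "
from knob import *
d=shot('wrist')
ang(d,(228.75,183),(302,148))
plan((.604,-.0775,.05))"
```

```text
mark (np.float64(-2.329613229041236), np.float64(0.04759608052010587)) tip (np.float64(2.309122291983949), np.float64(0.050891554166946046)) clockwise turn needed 1.6444497861544018
t 14.5 pos [ 0.6026 -0.0755  0.183 ] rpy [ 3.141e+00 -2.000e-03  2.718e+00] open 0.0922 F [ 0.8  0.5 -0. ] q6 -1.4
(0.604, -0.0775, 0.05) shift [-0.0024, -0.0013, 0.133] turn [0.0, -0.002, -0.0] rows 3.2 0.0
```

Call:
jog_arm([
  [1,[-0.001,0,0.03],[0,0,0]],
  [1,[-0.001,0,0.06],[0,0,0]],
  [1,[-0.001,0,0.07],[0,0,0]],
  [1,[-0.001,0,0.07],[0,0,0]],
  [1,[-0.001,0,0.07],[0,0,0]],
])

```text
time: 14.92
tool_pos: [0.6042, -0.0765, 0.1143]
tool_rot: [3.142, -0.0, 2.718]
contact_force: [-0.0, -0.4, 1.2]
opening: 0.0919
```

```bash
python3 -c "
from knob import *
plan((.6042,-.0775,.05))"
```

```text
t 14.92 pos [ 0.6042 -0.0765  0.1143] rpy [ 3.142 -0.     2.718] open 0.0919 F [-0.  -0.4  1.2] q6 -1.4
(0.6042, -0.0775, 0.05) shift [-0.0005, -0.0009, 0.0643] turn [0.0, -0.0, -0.0] rows 1.5 0.0
```

Call:
jog_arm([
  [1,[0,-0.001,0.03],[0,0,0]],
  [1,[0,-0.001,0.05],[0,0,0]],
  [1,[0,-0.001,0.064],[0,0,0]],
  [1,[0,-0.001,0.064],[0,0,0]],
  [-1,[0,-0.001,0.064],[0,0,0]],
  [-1,[0,-0.001,0.064],[0,0,0]],
  [-1,[0,-0.001,0.064],[0,0,0]],
  [-1,[0,-0.001,0.064],[0,0,0]],
  [-1,[0,-0.001,0.064],[0,0,0]],
  [-1,[0,-0.001,0.064],[0,0,0]],
  [-1,[0,-0.001,0.064],[0,0,0]],
  [-1,[0,-0.001,0.064],[0,0,0]],
], squeeze=12)

```text
time: 15.92
tool_pos: [0.6042, -0.0772, 0.05]
tool_rot: [3.139, 0.0, 2.716]
contact_force: [5.8, 15.7, -2.1]
opening: 0.0431
```

Call:
jog_arm([
  [-1,[0,0,0],[0,0,0]],
  [-1,[0,0,0],[0,0,0]],
  [-1,[0,0,0],[0,0,0]],
])

```text
time: 16.17
tool_pos: [0.6044, -0.0768, 0.05]
tool_rot: [3.139, 0.001, 2.717]
contact_force: [1.0, 6.4, 0.6]
opening: 0.0426
```

Call:
jog_arm([
  [-1,[0,0,0],[0,0,0.1]],
  [-1,[0,0,0],[0,0,0.2]],
  [-1,[0,0,0],[0,0,0.3]],
  [-1,[0,0,0],[0,0,0.4]],
  [-1,[0,0,0],[0,0,0.5]],
  [-1,[0,0,0],[0,0,0.6]],
  [-1,[0,0,0],[0,0,0.7]],
  [-1,[0,0,0],[0,0,0.8]],
  [-1,[0,0,0],[0,0,0.8]],
  [-1,[0,0,0],[0,0,0.8]],
])

```text
time: 17.0
tool_pos: [0.6041, -0.077, 0.05]
tool_rot: [3.14, -0.001, 1.917]
contact_force: [1.2, 5.4, 1.6]
opening: 0.0428
```

Call:
jog_arm([
  [-1,[0,0,0],[0,0,0.1]],
  [-1,[0,0,0],[0,0,0.2]],
  [-1,[0,0,0],[0,0,0.3]],
  [-1,[0,0,0],[0,0,0.4]],
  [-1,[0,0,0],[0,0,0.5]],
  [-1,[0,0,0],[0,0,0.6]],
  [-1,[0,0,0],[0,0,0.7]],
  [-1,[0,0,0],[0,0,0.8]],
  [-1,[0,0,0],[0,0,0.8]],
  [-1,[0,0,0],[0,0,0.8]],
])

```text
time: 17.83
tool_pos: [0.6039, -0.077, 0.05]
tool_rot: [-3.141, -0.002, 1.118]
contact_force: [0.1, 6.3, 2.4]
opening: 0.0424
```

```bash
python3 -c "
from knob import *
plan()
d=shot('wrist','w11')
cv2.imwrite('pics/w11.png',cv2.resize(d['img'][100:250,180:380],(800,600),interpolation=cv2.INTER_CUBIC)[:,:,::-1])
d=shot('scene')
cv2.imwrite('pics/s11.png',cv2.resize(d['img'][190:265,260:360],(800,600),interpolation=cv2.INTER_CUBIC)[:,:,::-1])
"
```

```text
t 17.83 pos [ 0.6039 -0.077   0.05  ] rpy [-3.141e+00 -2.000e-03  1.118e+00] open 0.0424 F [0.1 6.3 2.4] q6 0.2
```

View pics/w11.png

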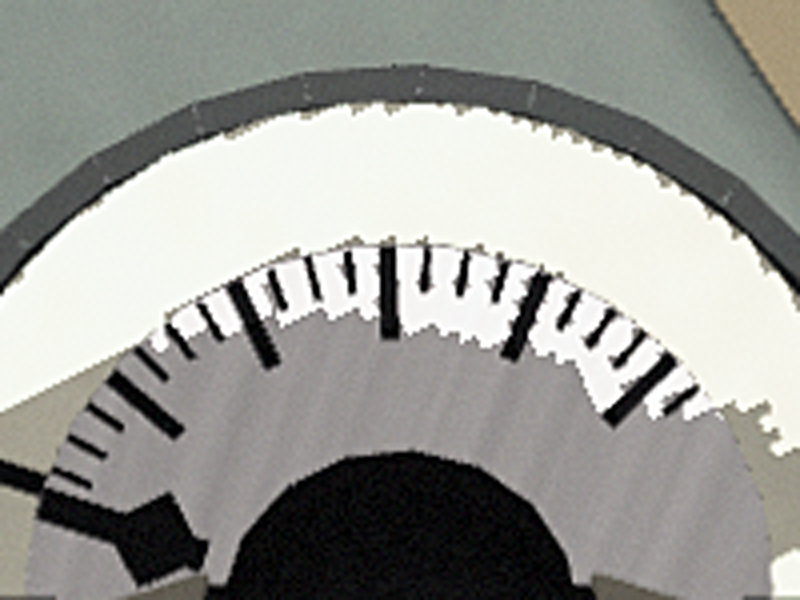

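View pics/s11.png

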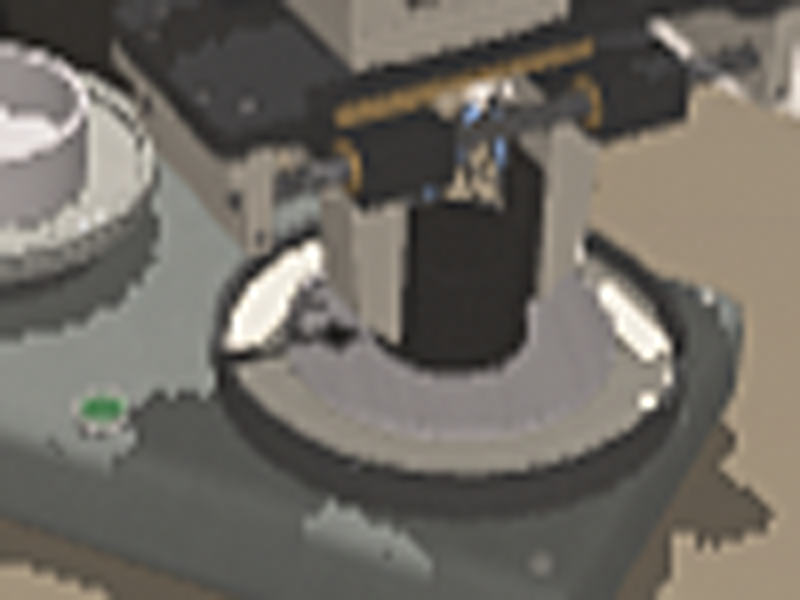

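The mark is about 0.06 rad short of the pointer, with the mark at (40,505) and the tip at (40,487) in the zoomed view. I'll nudge it on.

Call:
jog_arm([
  [-1,[0,0,0],[0,0,0.03]],
  [-1,[0,0,0],[0,0,0.06]],
  [-1,[0,0,0],[0,0,0.06]],
  [-1,[0,0,0],[0,0,0.06]],
])

```text
time: 18.27
tool_pos: [0.6038, -0.077, 0.05]
tool_rot: [-3.141, -0.002, 1.059]
contact_force: [0.7, 5.5, 2.1]
opening: 0.043
```

```bash
python3 -c "
from knob import *
plan()
d=shot('wrist')
cv2.imwrite('pics/w12.png',cv2.resize(d['img'][150:270,140:300],(800,600),interpolation=cv2.INTER_CUBIC)[:,:,::-1])
"
```

```text
t 18.27 pos [ 0.6038 -0.077   0.05  ] rpy [-3.141e+00 -2.000e-03  1.059e+00] open 0.043 F [0.7 5.5 2.1] q6 0.26
```

View pics/w12.png

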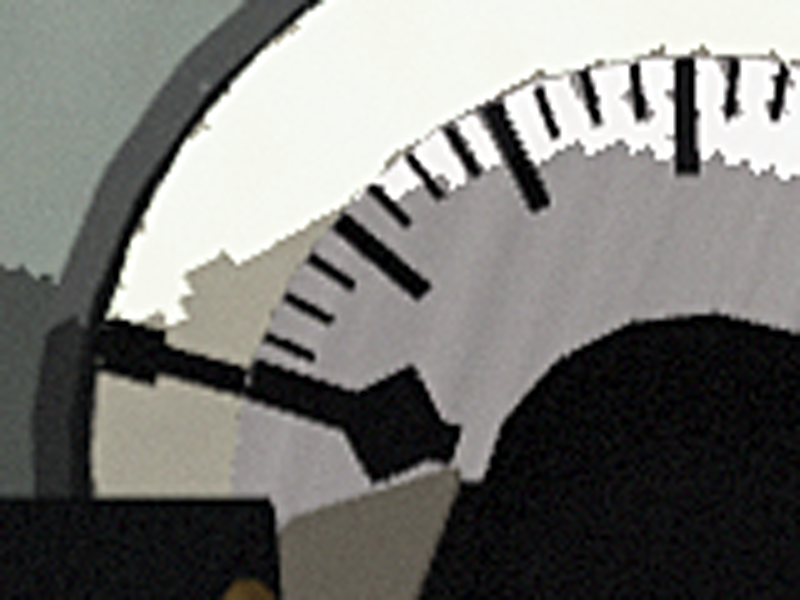

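The marks are aligned at about (248,380). Releasing and going straight up.

Call:
jog_arm([
  [1,[0,0,0],[0,0,0]],
  [1,[0,0,0],[0,0,0]],
  [1,[0,0,0],[0,0,0]],
  [1,[0,0,0],[0,0,0]],
  [1,[0,0,0],[0,0,0]],
  [1,[0,0,0],[0,0,0]],
  [1,[0,0,-0.03],[0,0,0]],
  [1,[0,0,-0.07],[0,0,0]],
  [1,[0,0,-0.1],[0,0,0]],
  [1,[0,0,-0.1],[0,0,0]],
  [1,[0,0,-0.1],[0,0,0]],
])

```text
time: 19.23
tool_pos: [0.6048, -0.0786, 0.152]
tool_rot: [3.137, -0.001, 1.057]
contact_force: [-0.9, 0.3, -0.8]
opening: 0.0917
```

```bash
cat > look.py <<'E'
from h import *
def blob(P,n,c,z0,z1,rr=.06):
    r=np.hypot(P[...,0]-c[0],P[...,1]-c[1]); m=(r<rr)&(P[...,2]>z0)&(P[...,2]<z1)
    q=P[m]
    if len(q)<5: print(n,'none'); return
    (x,y),rad=cv2.minEnclosingCircle(q[:,:2].astype(np.float32)*1000); print(n,len(q),round(x/1000,4),round(y/1000,4),'r',round(rad,1),'z',np.median(q[:,2]).round(4))
E
python3 -c "
from look import *
plan((.469,-.2865,.15),(.469,-.2865,.005))
d=shot('wrist')
cv2.imwrite('pics/w13.png',cv2.resize(d['img'][100:250,180:380],(800,600),interpolation=cv2.INTER_CUBIC)[:,:,::-1])
d=shot('top','t13');P=cloud(d)
blob(P,'L',(.514,.404),.044,.06);blob(P,'R',(.469,-.287),.044,.06)
"
```

```text
t 19.23 pos [ 0.6048 -0.0786  0.152 ] rpy [ 3.137e+00 -1.000e-03  1.057e+00] open 0.0917 F [-0.9  0.3 -0.8] q6 0.26
(0.469, -0.2865, 0.15) shift [-0.2478, -0.0161, 0.0016] turn [0.005, -0.001, -0.0] rows 6.0 0.0
(0.469, -0.2865, 0.005) shift [-0.248, -0.0167, 0.1466] turn [0.005, -0.001, -0.0] rows 6.9 0.0
L 120 0.5135 0.4056 r 33.3 z 0.0509
R 119 0.4688 -0.2876 r 33.5 z 0.051
```

View pics/w13.png

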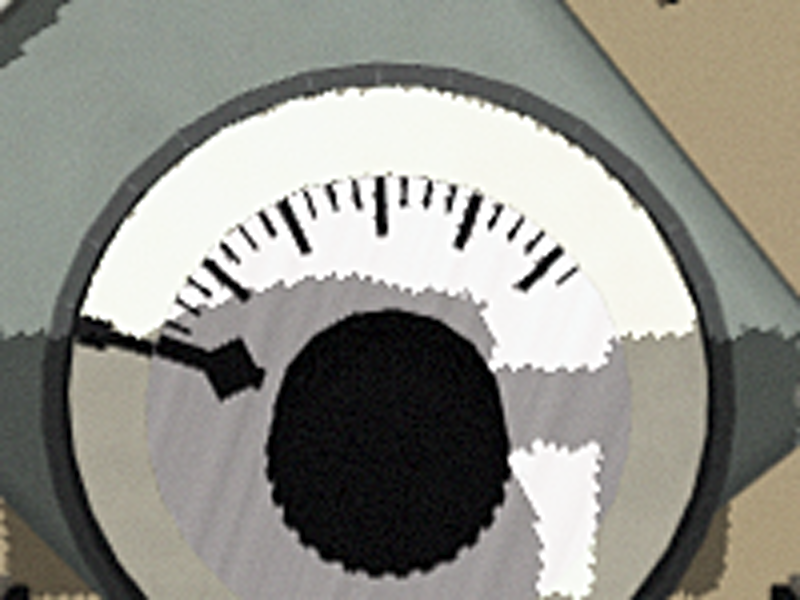

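View pics/t13.png

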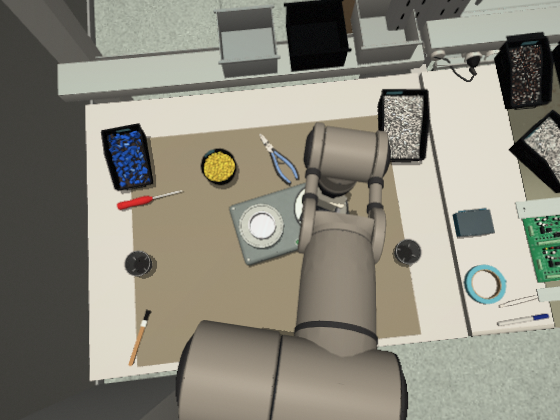

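The zero mark stays at the pointer after release. In the top view cup R is still at (407,252) and cup L at (138,263). Now moving to cup R.

Call:
jog_arm([
  [1,[-0.247,-0.016,0],[0,0,0]],
  [1,[-0.247,-0.016,0],[0,0,0]],
  [1,[-0.247,-0.016,0],[0,0,0]],
  [1,[-0.247,-0.016,0],[0,0,0]],
  [1,[-0.247,-0.016,0],[0,0,0]],
  [1,[-0.247,-0.016,0],[0,0,0]],
  [1,[-0.247,-0.016,0],[0,0,0]],
  [1,[-0.247,-0.016,0],[0,0,0]],
  [1,[-0.247,-0.016,0],[0,0,0]],
], squeeze=10)

```text
time: 20.08
tool_pos: [0.4679, -0.2848, 0.1486]
tool_rot: [-3.139, -0.001, 1.056]
contact_force: [0.2, -0.3, 0.9]
opening: 0.0917
```

```bash
python3 -c "
from look import *
d=shot('wrist','w14');P=cloud(d);blob(P,'R',(.469,-.287),.044,.06)
plan((.4688,-.287,.15),(.4688,-.287,.005))
"
```

```text
R 978 0.4695 -0.2885 r 33.0 z 0.0514
t 20.13 pos [ 0.4684 -0.2843  0.1488] rpy [-3.140e+00 -1.000e-03  1.057e+00] open 0.0916 F [0.2 0.1 0.5] q6 -0.17
(0.4688, -0.287, 0.15) shift [-0.0021, 0.0017, -0.0012] turn [-0.002, -0.001, 0.0] rows 0.1 0.0
(0.4688, -0.287, 0.005) shift [-0.0022, 0.002, 0.1438] turn [-0.002, -0.001, 0.0] rows 3.5 0.0
```

View pics/w14.png

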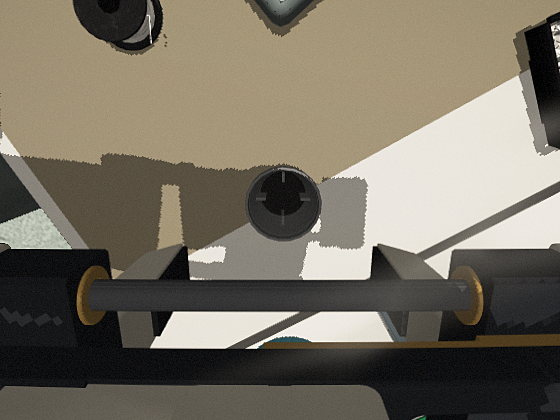

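Call:
jog_arm([
  [1,[-0.003,0.002,0.04],[0,0,0]],
  [1,[-0.003,0.002,0.08],[0,0,0]],
  [1,[-0.003,0.002,0.11],[0,0,0]],
  [1,[-0.003,0.002,0.13],[0,0,0]],
  [1,[-0.003,0.002,0.142],[0,0,0]],
  [1,[-0.003,0.002,0.142],[0,0,0]],
  [-1,[-0.003,0.002,0.142],[0,0,0]],
  [-1,[-0.003,0.002,0.142],[0,0,0]],
  [-1,[-0.003,0.002,0.142],[0,0,0]],
  [-1,[-0.003,0.002,0.142],[0,0,0]],
  [-1,[-0.003,0.002,0.142],[0,0,0]],
  [-1,[-0.003,0.002,0.142],[0,0,0]],
])

```text
time: 21.13
tool_pos: [0.4691, -0.2894, 0.0088]
tool_rot: [3.14, 0.0, 1.057]
contact_force: [0.7, 1.7, 4.5]
opening: 0.0656
```

Call:
jog_arm([
  [-1,[0,0,0],[0,0,0]],
  [-1,[0,0,0],[0,0,0]],
])

```text
time: 21.3
tool_pos: [0.4691, -0.2894, 0.0088]
tool_rot: [3.14, -0.0, 1.057]
contact_force: [1.2, 1.4, 6.2]
opening: 0.0662
```

```bash
python3 -c "
from look import *
d=shot('wrist','w15');d['T']=d['tool_from_camera'];P=cloud(d)
o=status.observe();zz=o['tool_pos'][2]-P[...,2]
m=(abs(zz-.05)<.006)&(np.hypot(P[...,0],P[...,1])<.045);q=P[m];print('rim in tool',q.min(0),q.max(0),cv2.minEnclosingCircle(q[:,:2].astype(np.float32)*1000))
plan()
"
```

```text
rim in tool [-0.03170521 -0.04380738 -0.04717909] [ 0.03394567  0.04368207 -0.03521992] ((10.289043426513672, -0.06265449523925781), 43.7452507019043)
t 21.35 pos [ 0.4691 -0.2894  0.0088] rpy [ 3.14  -0.     1.057] open 0.0656 F [1.2 1.5 5.8] q6 -0.18
```

View pics/w15.png

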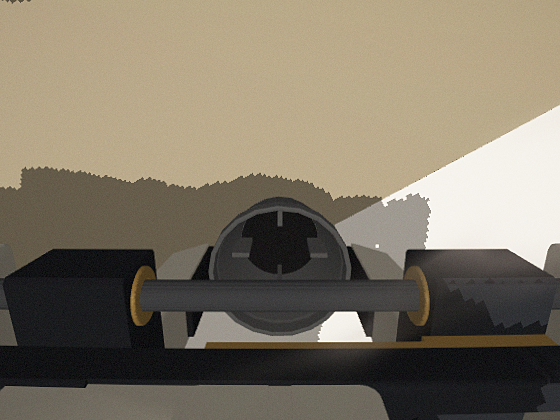

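Call:
jog_arm([
  [-1,[0,0,-0.03],[0,0,0]],
  [-1,[0,0,-0.07],[0,0,0]],
  [-1,[0,0,-0.11],[0,0,0]],
  [-1,[0,0,-0.15],[0,0,0]],
  [-1,[0,0,-0.15],[0,0,0]],
  [-1,[0,0,-0.15],[0,0,0]],
])

```text
time: 21.85
tool_pos: [0.4695, -0.29, 0.1602]
tool_rot: [3.136, 0.001, 1.057]
contact_force: [-0.3, 0.2, -1.6]
opening: 0.0659
```

```bash
python3 -c "
from look import *
d=shot('top','t16');P=cloud(d);blob(P,'dish',(.57,.08),.098,.11,.045);blob(P,'L',(.514,.404),.044,.06)
d=shot('wrist','w16');d['T']=d['tool_from_camera'];P=cloud(d);print('in hand rim z ',np.nanpercentile(P[...,2][195:250,240:330],[5,50]))
plan((.57,.08,.157),(.57,.08,.1))
"
```

```text
dish 113 0.5692 0.0788 r 34.0 z 0.1038
L 118 0.5144 0.4041 r 33.3 z 0.0513
in hand rim z  [-0.04293768  0.00375251]
t 21.95 pos [ 0.4678 -0.2886  0.1568] rpy [-3.14  -0.     1.057] open 0.0658 F [-0.1  0.9 -1.5] q6 -0.18
(0.57, 0.08, 0.157) shift [0.3712, -0.0923, 0.0001] turn [-0.002, -0.0, 0.0] rows 9.2 0.0
(0.57, 0.08, 0.1) shift [0.3712, -0.0922, 0.0571] turn [-0.002, -0.0, 0.0] rows 9.3 0.0
```

View pics/w16.png

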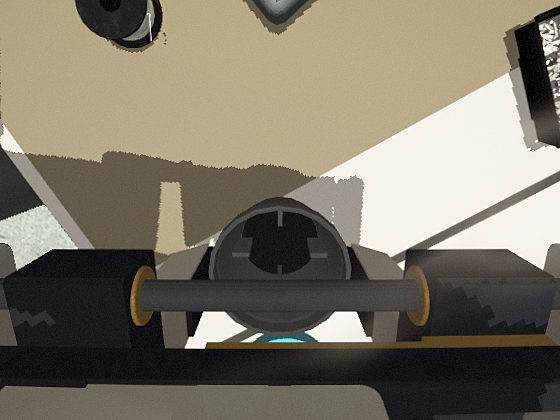

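Cup R is held upright at about (280,265). I carry it to the dish at (0.5695, 0.0795).

Call:
jog_arm([
  [-1,[0.37,-0.093,0],[0,0,0]],
  [-1,[0.37,-0.093,0],[0,0,0]],
  [-1,[0.37,-0.093,0],[0,0,0]],
  [-1,[0.37,-0.093,0],[0,0,0]],
  [-1,[0.37,-0.093,0],[0,0,0]],
  [-1,[0.37,-0.093,0],[0,0,0]],
  [-1,[0.37,-0.093,0],[0,0,0]],
  [-1,[0.37,-0.093,0],[0,0,0]],
  [-1,[0.37,-0.093,0],[0,0,0]],
  [-1,[0.37,-0.093,0],[0,0,0]],
  [-1,[0.37,-0.093,0],[0,0,0]],
  [-1,[0.37,-0.093,0],[0,0,0]],
])

```text
time: 22.95
tool_pos: [0.5684, 0.0786, 0.1559]
tool_rot: [-3.139, 0.002, 1.058]
contact_force: [0.7, 0.3, -0.5]
opening: 0.0656
```

Call:
jog_arm([
  [-1,[0,0,0.015],[0,0,0]],
  [-1,[0,0,0.03],[0,0,0]],
  [-1,[0,0,0.03],[0,0,0]],
])

```text
time: 23.2
tool_pos: [0.567, 0.0767, 0.1245]
tool_rot: [-3.136, 0.004, 1.054]
contact_force: [-1.0, -0.7, -0.4]
opening: 0.0659
```

```bash
python3 -c "
from look import *
plan((.5695,.0795,.1),(.5695,.0795,.09))
d=shot('wrist','w17');shot('scene','s17')
"
```

```text
t 23.2 pos [0.567  0.0767 0.1245] rpy [-3.136  0.004  1.054] open 0.0659 F [-1.  -0.7 -0.4] q6 0.52
(0.5695, 0.0795, 0.1) shift [0.0038, 0.0009, 0.0244] turn [-0.006, 0.004, -0.0] rows 0.6 0.1
(0.5695, 0.0795, 0.09) shift [0.0038, 0.001, 0.0344] turn [-0.006, 0.004, -0.0] rows 0.8 0.1
```

View pics/w17.png

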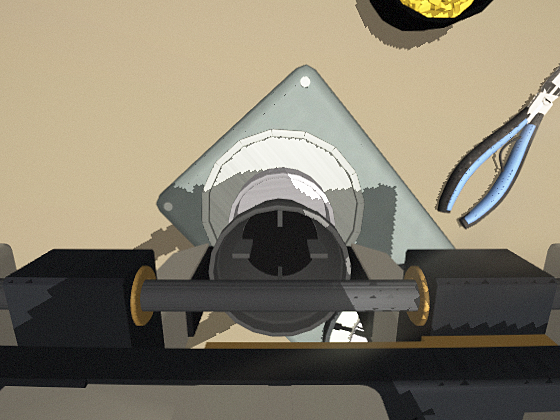

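View pics/s17.png

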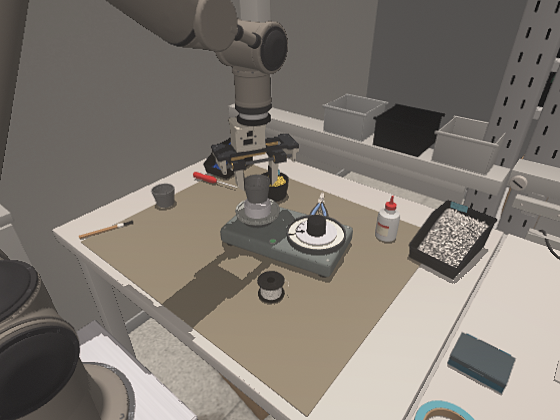

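The cup is over the dish, so I lower it slowly.

Call:
jog_arm([
  [-1,[0,0,0.008],[0,0,0]],
  [-1,[0,0,0.016],[0,0,0]],
  [-1,[0,0,0.022],[0,0,0]],
  [-1,[0,0,0.028],[0,0,0]],
  [-1,[0,0,0.032],[0,0,0]],
  [-1,[0,0,0.032],[0,0,0]],
  [-1,[0,0,0.032],[0,0,0]],
])

```text
time: 23.88
tool_pos: [0.5693, 0.0789, 0.0956]
tool_rot: [-3.141, 0.0, 1.057]
contact_force: [-0.1, 0.6, -0.7]
opening: 0.0658
```

Call:
jog_arm([
  [-1,[0,0,0.003],[0,0,0]],
  [-1,[0,0,0.005],[0,0,0]],
  [-1,[0,0,0.005],[0,0,0]],
  [-1,[0,0,0.005],[0,0,0]],
])

```text
time: 24.22
tool_pos: [0.5695, 0.0789, 0.0908]
tool_rot: [3.142, -0.0, 1.057]
contact_force: [0.8, -0.2, -0.2]
opening: 0.0656
```

Call:
jog_arm([
  [-1,[0,0,0.001],[0,0,0]],
  [-1,[0,0,0.001],[0,0,0]],
])

```text
time: 24.38
tool_pos: [0.5695, 0.0788, 0.0899]
tool_rot: [3.141, -0.0, 1.057]
contact_force: [0.3, 0.1, -0.1]
opening: 0.0654
```

Call:
jog_arm([
  [1,[0,0,0],[0,0,0]],
  [1,[0,0,0],[0,0,0]],
  [1,[0,0,0],[0,0,0]],
  [1,[0,0,0],[0,0,0]],
  [1,[0,0,-0.02],[0,0,0]],
  [1,[0,0,-0.05],[0,0,0]],
  [1,[0,0,-0.09],[0,0,0]],
  [1,[0,0,-0.11],[0,0,0]],
  [1,[0,0,-0.11],[0,0,0]],
  [1,[0,0,-0.11],[0,0,0]],
])

```text
time: 25.22
tool_pos: [0.57, 0.0789, 0.201]
tool_rot: [3.139, -0.002, 1.057]
contact_force: [0.0, 0.1, -0.3]
opening: 0.0918
```

```bash
python3 -c "
from look import *
plan((.514,.4045,.2),(.514,.4045,.15))
d=shot('wrist','w18');P=cloud(d);blob(P,'cup',(.57,.08),.125,.14,.045);blob(P,'dish',(.57,.08),.097,.106,.045)
d=shot('scene','s18');d=shot('top','t18');P=cloud(d);blob(P,'L',(.514,.404),.044,.06)
"
```

```text
t 25.22 pos [0.57   0.0789 0.201 ] rpy [ 3.139e+00 -2.000e-03  1.057e+00] open 0.0918 F [ 0.   0.1 -0.3] q6 0.52
(0.514, 0.4045, 0.2) shift [0.256, -0.2088, 0.0009] turn [0.002, -0.002, -0.0] rows 7.9 0.0
(0.514, 0.4045, 0.15) shift [0.256, -0.209, 0.0509] turn [0.002, -0.002, -0.0] rows 8.0 0.0
cup 1128 0.57 0.0788 r 33.0 z 0.1317
dish 859 0.5726 0.084 r 32.8 z 0.1019
L 125 0.5131 0.4046 r 33.0 z 0.0504
```

View pics/w18.png

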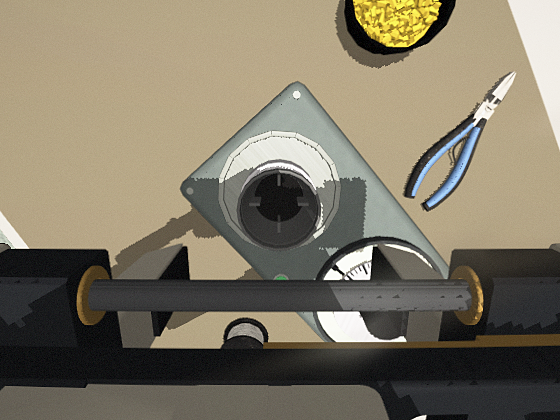

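View pics/s18.png

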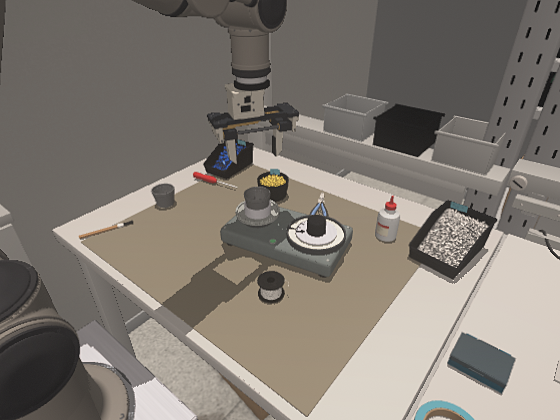

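Cup 1 stands centred in the dish. Moving to cup L.

Call:
jog_arm([
  [1,[0.256,-0.209,0],[0,0,0]],
  [1,[0.256,-0.209,0],[0,0,0]],
  [1,[0.256,-0.209,0],[0,0,0]],
  [1,[0.256,-0.209,0],[0,0,0]],
  [1,[0.256,-0.209,0],[0,0,0]],
  [1,[0.256,-0.209,0],[0,0,0]],
  [1,[0.256,-0.209,0],[0,0,0]],
  [1,[0.256,-0.209,0.02],[0,0,0]],
  [1,[0.256,-0.209,0.05],[0,0,0]],
  [1,[0.256,-0.209,0.05],[0,0,0]],
  [1,[0.256,-0.209,0.05],[0,0,0]],
  [1,[0.256,-0.209,0.05],[0,0,0]],
])

```text
time: 26.37
tool_pos: [0.5139, 0.4036, 0.1503]
tool_rot: [3.141, 0.0, 1.056]
contact_force: [-0.3, 0.3, -0.2]
opening: 0.0919
```

```bash
python3 -c "
from look import *
d=shot('wrist','w19');P=cloud(d);blob(P,'L',(.5137,.4045),.044,.06)
plan((.514,.4045,.006))
"
```

```text
L 947 0.5145 0.4049 r 32.9 z 0.0513
t 26.42 pos [0.5145 0.4036 0.1512] rpy [ 3.141e+00 -1.000e-03  1.055e+00] open 0.0919 F [-0.  -0.8  0.3] q6 1.06
(0.514, 0.4045, 0.006) shift [0.0003, -0.001, 0.1452] turn [0.001, -0.001, -0.0] rows 3.5 0.0
```

View pics/w19.png

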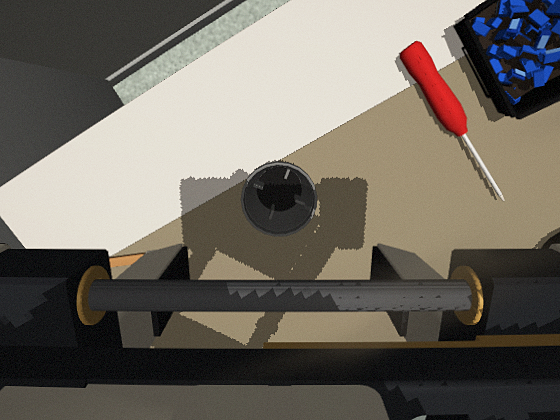

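Cup L is centred between the fingers at (280,198). Descending and gripping.

Call:
jog_arm([
  [1,[0,-0.001,0.04],[0,0,0]],
  [1,[0,-0.001,0.08],[0,0,0]],
  [1,[0,-0.001,0.11],[0,0,0]],
  [1,[0,-0.001,0.13],[0,0,0]],
  [1,[0,-0.001,0.144],[0,0,0]],
  [1,[0,-0.001,0.144],[0,0,0]],
  [-1,[0,-0.001,0.144],[0,0,0]],
  [-1,[0,-0.001,0.144],[0,0,0]],
  [-1,[0,-0.001,0.144],[0,0,0]],
  [-1,[0,-0.001,0.144],[0,0,0]],
  [-1,[0,-0.001,0.144],[0,0,0]],
  [-1,[0,-0.001,0.144],[0,0,0]],
])

```text
time: 27.42
tool_pos: [0.5133, 0.4054, 0.0074]
tool_rot: [3.14, -0.002, 1.057]
contact_force: [0.3, -0.3, 6.3]
opening: 0.0657
```

Call:
jog_arm([
  [-1,[0,0,0],[0,0,0]],
  [-1,[0,0,0],[0,0,0]],
])

```text
time: 27.58
tool_pos: [0.5133, 0.4054, 0.0074]
tool_rot: [3.14, -0.002, 1.057]
contact_force: [-0.4, -0.4, 6.7]
opening: 0.0659
```

Call:
jog_arm([
  [-1,[0,0,-0.04],[0,0,0]],
  [-1,[0,0,-0.08],[0,0,0]],
  [-1,[0,0,-0.12],[0,0,0]],
  [-1,[0,0,-0.16],[0,0,0]],
  [-1,[0,0,-0.2],[0,0,0]],
  [-1,[0,0,-0.2],[0,0,0]],
  [-1,[0,0,-0.2],[0,0,0]],
  [-1,[0,0,-0.2],[0,0,0]],
])

```text
time: 28.25
tool_pos: [0.5119, 0.4048, 0.2052]
tool_rot: [-3.141, 0.001, 1.057]
contact_force: [-0.1, -0.0, -1.1]
opening: 0.0664
```

```bash
python3 -c "
from look import *
plan((.57,.079,.207))
d=shot('wrist','w20');d['T']=d['tool_from_camera'];P=cloud(d)
m=(abs(P[...,2]+.043)<.004)&(abs(P[...,1])<.03)&(abs(P[...,0])<.045);q=P[m];print('rim',q.min(0),q.max(0))
d=shot('top');P=cloud(d);blob(P,'cup1',(.57,.08),.125,.14,.045)
"
```

```text
t 28.25 pos [0.5119 0.4048 0.2052] rpy [-3.141e+00  1.000e-03  1.057e+00] open 0.0664 F [-0.1 -0.  -1.1] q6 1.07
(0.57, 0.079, 0.207) shift [-0.2552, 0.2107, -0.0017] turn [-0.001, 0.001, -0.0] rows 7.9 0.0
rim [-0.03246985 -0.02999405 -0.04600028] [ 0.03368331  0.02997742 -0.03900053]
cup1 117 0.5689 0.0784 r 33.3 z 0.132
```

View pics/w20.png

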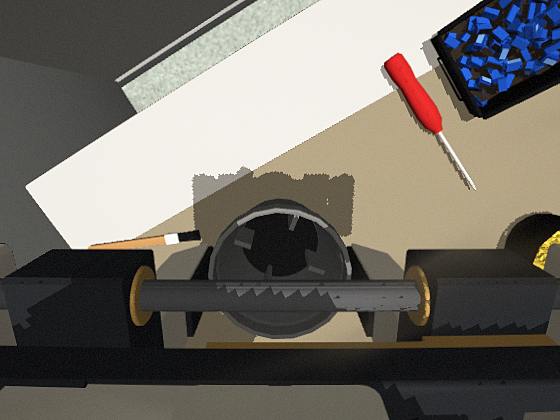

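Call:
jog_arm([
  [-1,[-0.255,0.211,0],[0,0,0]],
  [-1,[-0.255,0.211,0],[0,0,0]],
  [-1,[-0.255,0.211,0],[0,0,0]],
  [-1,[-0.255,0.211,0],[0,0,0]],
  [-1,[-0.255,0.211,0],[0,0,0]],
  [-1,[-0.255,0.211,0],[0,0,0]],
  [-1,[-0.255,0.211,0],[0,0,0]],
  [-1,[-0.255,0.211,0],[0,0,0]],
  [-1,[-0.255,0.211,0.02],[0,0,0]],
  [-1,[-0.255,0.211,0.04],[0,0,0]],
  [-1,[-0.255,0.211,0.05],[0,0,0]],
  [-1,[-0.255,0.211,0.05],[0,0,0]],
])

```text
time: 29.35
tool_pos: [0.5685, 0.0791, 0.1521]
tool_rot: [-3.135, 0.004, 1.057]
contact_force: [-0.3, 1.0, -0.7]
opening: 0.0659
```

Call:
jog_arm([
  [-1,[0,0,0],[0,0,0]],
  [-1,[0,0,0],[0,0,0]],
  [-1,[0,0,0],[0,0,0]],
])

```text
time: 29.6
tool_pos: [0.5714, 0.0798, 0.1569]
tool_rot: [3.14, -0.001, 1.058]
contact_force: [1.1, -0.7, -0.8]
opening: 0.0661
```

```bash
python3 -c "
from look import *
plan((.5696,.0788,.14),(.5696,.0788,.116))
"
```

```text
t 29.6 pos [0.5714 0.0798 0.1569] rpy [ 3.140e+00 -1.000e-03  1.058e+00] open 0.0661 F [ 1.1 -0.7 -0.8] q6 0.52
(0.5696, 0.0788, 0.14) shift [-0.0018, -0.0011, 0.0169] turn [0.002, -0.001, -0.0] rows 0.4 0.0
(0.5696, 0.0788, 0.116) shift [-0.0018, -0.0011, 0.0409] turn [0.002, -0.001, -0.0] rows 1.0 0.0
```

Call:
jog_arm([
  [-1,[-0.002,-0.001,0.006],[0,0,0]],
  [-1,[-0.002,-0.001,0.012],[0,0,0]],
  [-1,[-0.002,-0.001,0.018],[0,0,0]],
  [-1,[-0.002,-0.001,0.024],[0,0,0]],
  [-1,[-0.002,-0.001,0.026],[0,0,0]],
  [-1,[-0.002,-0.001,0.026],[0,0,0]],
  [-1,[-0.002,-0.001,0.026],[0,0,0]],
])

```text
time: 30.18
tool_pos: [0.5689, 0.078, 0.1296]
tool_rot: [-3.141, 0.0, 1.057]
contact_force: [-0.3, 0.8, -0.3]
opening: 0.0659
```

```bash
python3 -c "
from look import *
plan((.5696,.0788,.116))
d=shot('scene');cv2.imwrite('pics/s21.png',cv2.resize(d['img'][150:240,210:330],(800,600),interpolation=cv2.INTER_CUBIC)[:,:,::-1])
"
```

```text
t 30.18 pos [0.5689 0.078  0.1296] rpy [-3.141  0.     1.057] open 0.0659 F [-0.3  0.8 -0.3] q6 0.52
(0.5696, 0.0788, 0.116) shift [0.0011, 0.0002, 0.0136] turn [-0.0, 0.0, -0.0] rows 0.3 0.0
```

View pics/s21.png

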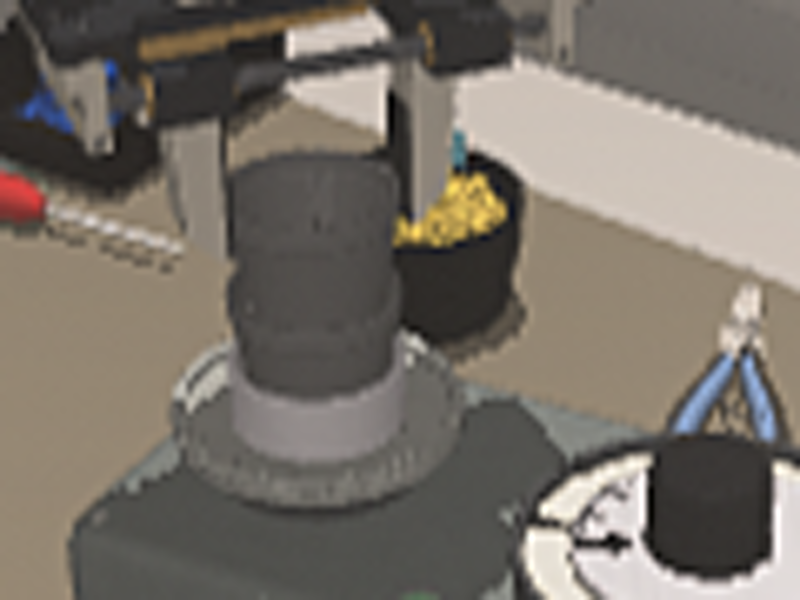

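The foot has entered the lower cup and the two are aligned. Continuing gently.

Call:
jog_arm([
  [-1,[0.001,0,0.004],[0,0,0]],
  [-1,[0.001,0,0.008],[0,0,0]],
  [-1,[0.001,0,0.011],[0,0,0]],
  [-1,[0.001,0,0.012],[0,0,0]],
  [-1,[0.001,0,0.012],[0,0,0]],
])

```text
time: 30.65
tool_pos: [0.5692, 0.0788, 0.1173]
tool_rot: [-3.141, 0.0, 1.057]
contact_force: [0.1, -0.5, -0.4]
opening: 0.066
```

Call:
jog_arm([
  [-1,[0,0,0.003],[0,0,0]],
  [-1,[0,0,0.003],[0,0,0]],
  [-1,[0,0,0.003],[0,0,0]],
])

```text
time: 30.9
tool_pos: [0.5694, 0.0789, 0.1148]
tool_rot: [-3.142, -0.0, 1.057]
contact_force: [-0.7, 0.7, 1.2]
opening: 0.0661
```

Call:
jog_arm([
  [1,[0,0,0],[0,0,0]],
  [1,[0,0,0],[0,0,0]],
  [1,[0,0,0],[0,0,0]],
  [1,[0,0,0],[0,0,0]],
  [1,[0,0,0],[0,0,0]],
  [1,[0,0,-0.02],[0,0,0]],
  [1,[0,0,-0.05],[0,0,0]],
  [1,[0,0,-0.08],[0,0,0]],
  [1,[0,0,-0.1],[0,0,0]],
  [1,[0,0,-0.1],[0,0,0]],
  [1,[0,0,-0.1],[0,0,0]],
])

```text
time: 31.82
tool_pos: [0.57, 0.0788, 0.2159]
tool_rot: [3.139, -0.001, 1.057]
contact_force: [0.1, -0.5, 0.4]
opening: 0.0915
```

```bash
python3 -c "
from look import *
plan()
d=shot('wrist','w22');P=cloud(d);blob(P,'cup2',(.57,.08),.148,.17,.045);blob(P,'dish',(.57,.08),.09,.106,.045)
d=shot('scene','s22');cv2.imwrite('pics/s22b.png',cv2.resize(d['img'][150:270,210:370],(800,600),interpolation=cv2.INTER_CUBIC)[:,:,::-1])
"
```

```text
t 31.82 pos [0.57   0.0788 0.2159] rpy [ 3.139e+00 -1.000e-03  1.057e+00] open 0.0915 F [ 0.1 -0.5  0.4] q6 0.52
cup2 1675 0.5696 0.0783 r 33.1 z 0.1578
dish 356 0.574 0.0868 r 32.5 z 0.1002
```

View pics/w22.png

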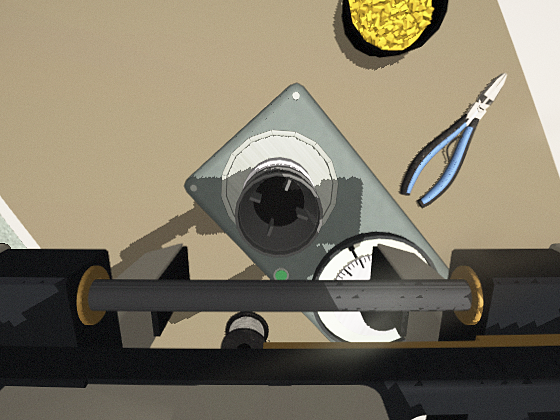

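View pics/s22b.png

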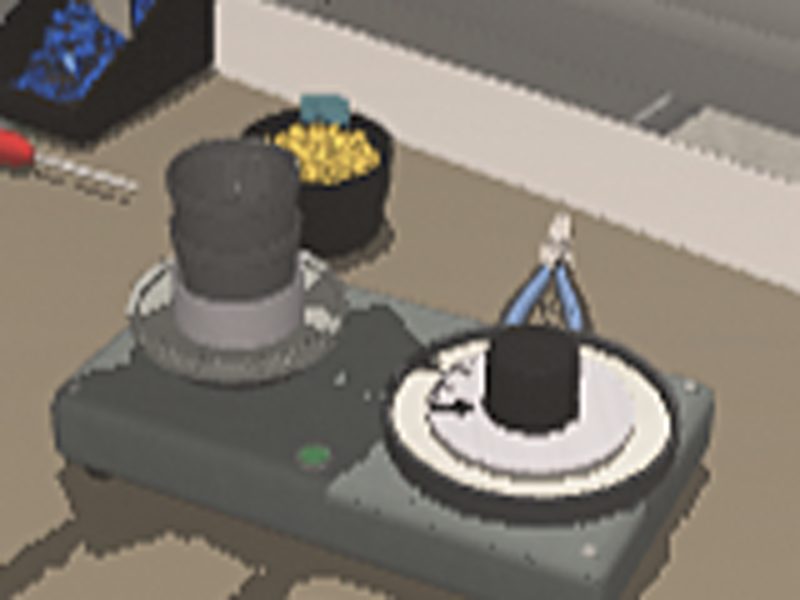

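The stack stands straight, with the top rim at z = 0.158 against about 0.159 expected. I move the arm aside for a full final check.

Call:
jog_arm([
  [1,[0,0,-0.03],[0,0,0]],
  [1,[0,0,-0.06],[0,0,0]],
  [1,[0.12,-0.1,-0.06],[0,0,0]],
  [1,[0.12,-0.1,-0.06],[0,0,0]],
  [1,[0.24,-0.2,-0.06],[0,0,0]],
  [1,[0.24,-0.2,-0.06],[0,0,0]],
  [1,[0.24,-0.2,-0.06],[0,0,0]],
  [1,[0.24,-0.2,-0.06],[0,0,0]],
  [1,[0.24,-0.2,-0.06],[0,0,0]],
  [1,[0.24,-0.2,-0.06],[0,0,0]],
  [1,[0.24,-0.2,-0.06],[0,0,0]],
  [1,[0.24,-0.2,-0.06],[0,0,0]],
])

```text
time: 32.92
tool_pos: [0.5124, 0.3868, 0.2727]
tool_rot: [-3.14, 0.003, 1.059]
contact_force: [0.5, -0.5, -0.3]
opening: 0.0916
```

```bash
python3 -c "
from look import *
plan()
d=shot('scene');Q=cloud(d);cv2.imwrite('pics/s23b.png',cv2.resize(d['img'][150:270,210:370],(800,600),interpolation=cv2.INTER_CUBIC)[:,:,::-1])
d=shot('top','t23');P=cloud(d);blob(P,'cup2',(.57,.08),.148,.17,.045);blob(P,'cup1rim',(.57,.08),.122,.136,.045);blob(P,'full',(.748,.177),.05,.08);blob(P,'spool',(.43,-.08),.033,.05)
cv2.imwrite('pics/t23b.png',cv2.resize(d['img'][165:285,220:380],(800,600),interpolation=cv2.INTER_CUBIC)[:,:,::-1])
"
```

```text
t 32.92 pos [0.5124 0.3868 0.2727] rpy [-3.140e+00  3.000e-03  1.059e+00] open 0.0916 F [ 0.5 -0.5 -0.3] q6 1.04
cup2 142 0.5684 0.078 r 32.9 z 0.1576
cup1rim 126 0.5651 0.0788 r 31.4 z 0.1302
full 567 0.7516 0.1801 r 49.0 z 0.0564
spool 376 0.4325 -0.0835 r 32.9 z 0.0399
```

View pics/t23b.png

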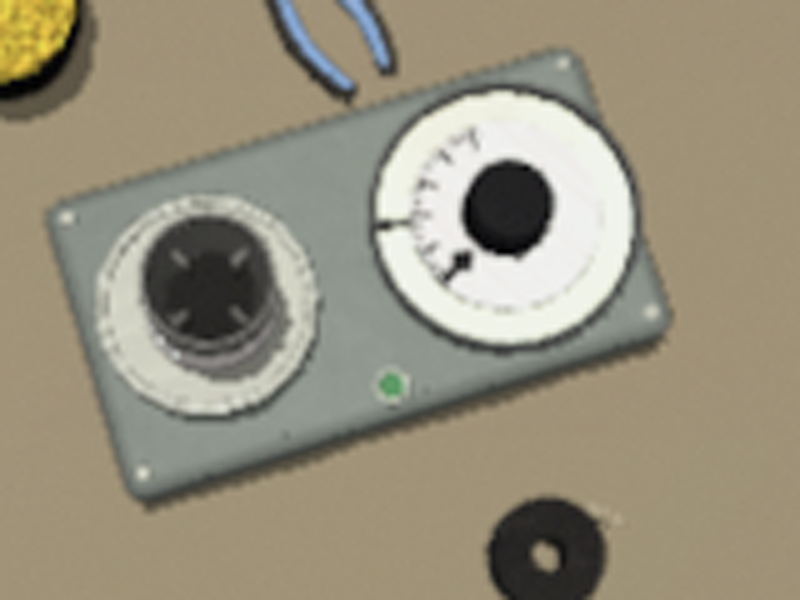

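View pics/t23.png

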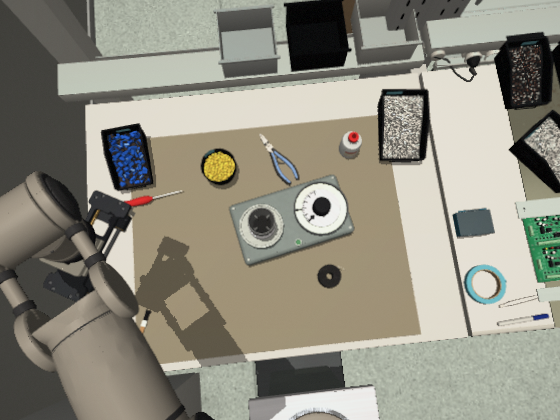

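View pics/s23b.png

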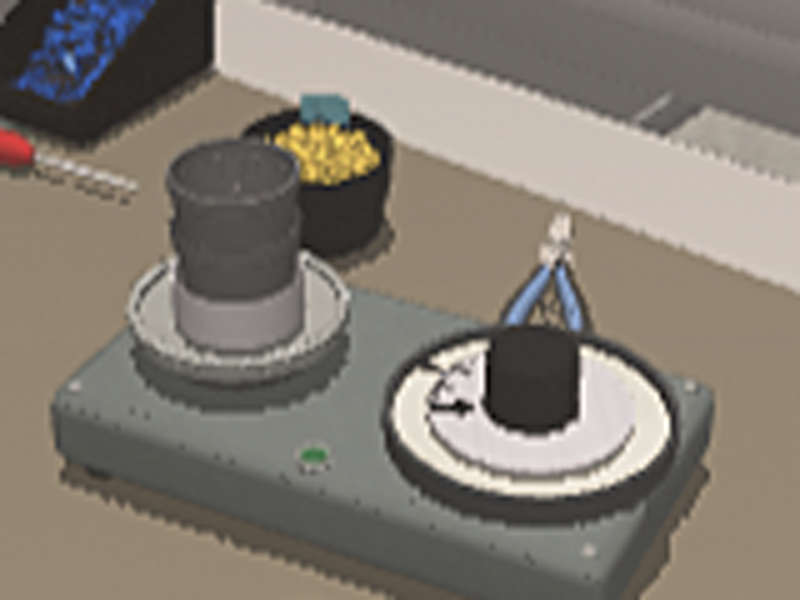

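The top view shows the stack at (262,222), the spool at (329,275) and no other cups. The pointer reads about two long marks past zero, which is two cups. Handing in.

```bash
python3 -c "
from cell import job
print(job.hand_in())"
```

```text
the job is handed in; nothing more can be done
None
```

I finished the job and handed it in, about 33 s into the run; no verdict was reported. The spool is on the bench and the empty dish is on the platform. The knob is set to zero with only the dish on, and both empty cups found are nested upright in the dish.

**Last checks**
- **Zero mark:** it stayed at the pointer after I let go of the knob.
- **Count:** with both cups in, the pointer reads about two long marks past zero, which is two cups.
- **Stack:** the top rim is at 0.158 m (about 0.159 expected), and the stack axis is within about 2 mm of the dish centre.
- **Spool:** it stands about 0.21 m from the platform centre.
- **Bystanders:** the full cup and the bottle look unmoved in the pictures.

**What disagreed**
- **First spool grasp:** it closed on air, because the fingertips end about 27 mm behind the reported TCP. I allowed for that from then on.
- **Knob turn:** the first turn stopped about 0.06 rad short, and I corrected it before releasing.
- **Upward force:** the wrist showed about 5–7 N upward when gripping the dish and cups on the bench. I did not find the cause; it went away on lifting.

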